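# Set the drinking cups on their coasters on a home-office desk

### The arm

A 6-joint arm with a two-finger parallel gripper is mounted at the origin on the work surface. World frame = base frame: x ahead of the robot, y to its left, z up, the work surface at z = 0. Lengths are in m, angles in rad, forces in N, time in s.
With the tool pointing down it reaches from about 0.4 to 0.825 m from the base axis. Payload 7 kg.
Tool frame: the origin (TCP) lies at the very end of the fingers, on their centre line; the grasp point (between the pads) lies 19 mm behind it; x points along the fingers, y is the direction in which the jaws open and shut, and the axes are right-handed (so a half turn about x gives the same grasp; the last joint's range is limited). The gripper opens to 88 mm and grips with 3 to 60 N. Pads are 19 mm wide; open, the fingers measure 130 mm over their backs; the gripper's body (78 mm by 193 mm) begins 47 mm behind the grasp point.
Start: joints at [-1.015, 0.359, 0.012, 0, -1.224, -0.288], TCP at [0.179, -0.651, 0.227] pointing down, gripper open.
Joint ranges: [-3.07, 3.07], [-1.43, 2.12], [-1.02, 1.25], [-3.03, 1.67], [-3.05, -0], [-3.03, 3.03]. Speed limits (rad/s): [2.39, 2.39, 3.01, 3.14, 3.14, 3.14].

### API

Orientations are given as [roll, pitch, yaw] about the fixed x, y, z axes, in that order (R = Rz(yaw) Ry(pitch) Rx(roll)).
In Python, from station import arm, cams gives the robot as it stands. The module is installed in compiled form; this text tells all that it offers.
- The arm moves only by the tool carry_out, never from a script. Its argument "deltas" is a list of rows, each a list of 6 numbers: the shift along the tool's x, y, z in units of 0.04 m (1.0 is 0.04 m), then the turn, a rotation vector about the tool's x, y, z in units of 4 degrees (1.0 is 4 degrees). In form: [[tx, ty, tz, ax, ay, az], ...]. A call has 1 to 5 rows; each row shifts and turns the pose as measured when the row begins, along the tool's axes as they then stand; what a row does not reach is not made up. A row lasts 1/10 s, in which the tool goes at most 50 mm and 8.59 degrees, less where a joint would pass 70% of its speed; a pose out of reach is approached as far as the arm can. A call with a number of a shift or a turn outside -1 to 1 is refused whole. A call with a gripper value outside its range is refused whole. "hand" is the closure, from 0 (fully open) to 1 (shut), set as the call begins (left out, the last holds). The fingers move at their own pace and stop on an object; "newtons" is the grip in N (left out, the last holds). Time passes only in rows, so rows that do not move let the fingers close. It gives the time, the measured TCP pose, the force and the opening at its end, in the units of the state.
- arm.get_state(): the state, without advancing time (a new reading comes with each control period).
- cams.grab_frame(name): name is "scene" or "side" or "wrist"; returns a dict with "pixels" (384x512x3 uint8, red, green, blue), "fx", "fy", "cx", "cy" (pixels), "k1" (the pictures are not rectified: a ray, as slopes to the right and down, at radius r is drawn at 1 + k1 r^2 times it, then the intrinsics apply), "T" (4x4, takes a point from camera to world coordinates); the wrist camera has in their place "hand_eye" (4x4, takes a point from camera to tool coordinates, whose origin is the TCP and whose axes are the tool frame's). Camera axes: x right, y up, looking along -z (the intrinsics and any distortion apply to the point x, -y, -z); pixel columns grow to the right and rows downward; lengths in m; the calibration is good to about 2 mm. A picture is of the moment at which its call begins: read the wrist's pose just before it. There is no depth.
- arm.job_done(): hands the job in, once; it reports no verdict.
The state is a dict: "t": time; "q": joint angles; "qd": joint speeds; "joint_efforts": joint torques, N m; "eef_pos": TCP position; "ee_rot": TCP orientation; "force": force on the tool from outside, world axes, zero at the start; "moment": the same for the moment, N m; "width": finger opening in m.
Only numpy, scipy, OpenCV 4.12 (cv2) and the standard library are available. Lean on these libraries where they do the work, as an engineer would, in place of code of your own. Each camera call takes 0.05 s, during which the arm holds its last target.

### The job

Stand all four white drinking cups upright on their own coasters: the two with a handle go on the round coasters, the two without a handle on the square ones, and in each pair the larger cup goes on the larger coaster. Put each one well in the middle of its coaster, so that none of its foot overhangs, set it down gently without dropping it, keep it upright all the way, and leave the pen pot where it stands.

Things in the scene. Friction and masses are not known exactly. Their poses are not given: they have to be found in the camera images.
- mug: Large mug with a handle, white stoneware, open at the top, 62 mm outer diameter with upright sides (foot 56 mm), 92 mm high, wall 4 mm. Loose, 200 to 340 g, stands upright. Origin: centre of its underside; z points up. The handle is on its +y side, reaching 54 mm from the axis; its +x and -x sides are free for the fingers.
- espresso_cup: Small (espresso) cup with a handle, white stoneware, open at the top, 50 mm outer diameter with upright sides (foot 42 mm), 58 mm high, wall 4 mm. Loose, 95 to 160 g, stands upright. Origin: centre of its underside; z points up. The handle is on its +y side, reaching 48 mm from the axis; its +x and -x sides are free for the fingers.
- beaker: Large, tall beaker without handle, white stoneware, open at the top, 62 mm outer diameter with upright sides (foot 56 mm), 110 mm high, wall 4 mm. Loose, 200 to 340 g, stands upright. Origin: centre of its underside; z points up. No handle: it can be gripped from any side.
- shot_cup: Small cup without handle, white stoneware, open at the top, 50 mm outer diameter with upright sides (foot 42 mm), 62 mm high, wall 4 mm. Loose, 95 to 160 g, stands upright. Origin: centre of its underside; z points up. No handle: it can be gripped from any side.
- round_large: Large round coaster, 94 mm diameter, plain grey, flat, 8 mm thick, lying on the desk and stuck there (it does not move). Origin: centre of its underside, z up; its top is 8 mm higher.
- round_small: Small round coaster, 70 mm diameter, plain grey, flat, 8 mm thick, lying on the desk and stuck there (it does not move). Origin: centre of its underside, z up; its top is 8 mm higher.
- square_large: Large square coaster, 94 by 94 mm, sides along its x and y, plain grey, flat, 8 mm thick, lying on the desk and stuck there (it does not move). Origin: centre of its underside, z up; its top is 8 mm higher.
- square_small: Small square coaster, 70 by 70 mm, sides along its x and y, plain grey, flat, 8 mm thick, lying on the desk and stuck there (it does not move). Origin: centre of its underside, z up; its top is 8 mm higher.
- pen_pot: Dark metal pen pot, 68 mm diameter, 85 mm high, with four pens standing up to 130 mm above the desk. Loose, 400 g; not a drinking vessel, to be left where it stands. Origin: centre of its underside, z up.

How it is judged:
By the outcome, as a careful person would: the job done as asked, in the order asked, and still so for the second after the job is handed in, with the robot touching nothing.
It also fails if it takes over 102 s, if anything falls off the work surface, if the arm or the gripper's body presses on something with over 40 N, if the wrist force passes 120 N, or if a joint passes its speed limit or range.

## Working session

There is one attempt and no reset: what is moved stays moved. The work goes in short steps, Python scripts to look and compute and a tool call to move; the robot and the scene stay as the last step left them, time stands still between calls to the robot, and variables do not carry over. Pictures are saved under pics/ and viewed, and the job is handed in when it is done.

Besides the shell and the picture viewer there is one more tool, called by a JSON object that holds its "name" and its "arguments", one argument or row to a line. carry_out: Moves the arm, as the interface text tells. Shifts and turns lie within -1 to 1; 1 stands for 0.04 m of shift or 4 degrees of turn. Its arguments: {"type":"object","properties":{"deltas":{"type":"array","items":{"type":"array","items":{"type":"number","minimum":-1,"maximum":1}}},"hand":{"type":"number"},"newtons":{"type":"number"}},"required":["deltas"]}

```bash
mkdir -p pics; python3 - <<'E'
from station import arm,cams
import cv2,json,numpy as np
s=arm.get_state();print({k:np.round(v,4).tolist() for k,v in s.items()})
for n in ["scene","side","wrist"]:
    f=cams.grab_frame(n);cv2.imwrite(f"pics/{n}0.png",cv2.cvtColor(f["pixels"],cv2.COLOR_RGB2BGR))
    print(n,{k:np.round(v,4).tolist() for k,v in f.items() if k!="pixels"})
E
```

```text
{'t': 0.0, 'q': [-1.0149, 0.3594, 0.0111, -0.0003, -1.2241, -0.2881], 'qd': [0.0011, -0.0006, -0.0017, -0.0, -0.0005, -0.0016], 'joint_efforts': [-0.0023, -58.2726, 29.3045, 6.9973, 0.0068, -0.0001], 'eef_pos': [0.1785, -0.6505, 0.2257], 'ee_rot': [1.6664, 1.5692, 1.9341], 'force': [0.8191, 0.6766, 0.0605], 'moment': [-0.0079, 0.0171, -0.011], 'width': 0.0875}
scene {'fx': 491.5976, 'fy': 491.5976, 'cx': 255.1408, 'cy': 189.3676, 'k1': -0.184, 'T': [[0.1114, -0.7777, 0.6187, 1.1669], [0.9938, 0.0912, -0.0643, -0.0822], [-0.0064, 0.622, 0.783, 0.8358], [0.0, 0.0, 0.0, 1.0]]}
side {'fx': 375.2468, 'fy': 375.2468, 'cx': 256.7874, 'cy': 192.3099, 'k1': -0.0536, 'T': [[0.9702, 0.117, -0.2122, 0.3585], [-0.2423, 0.4727, -0.8473, -0.6941], [0.0012, 0.8734, 0.4869, 0.4417], [0.0, 0.0, 0.0, 1.0]]}
wrist {'fx': 302.3676, 'fy': 302.3676, 'cx': 259.5648, 'cy': 191.7726, 'k1': -0.0041, 'hand_eye': [[-0.0004, 0.2614, -0.9652, -0.1569], [1.0, 0.0004, -0.0003, 0.0002], [0.0003, -0.9652, -0.2614, -0.0699], [0.0, 0.0, 0.0, 1.0]]}
```

View pics/scene0.png

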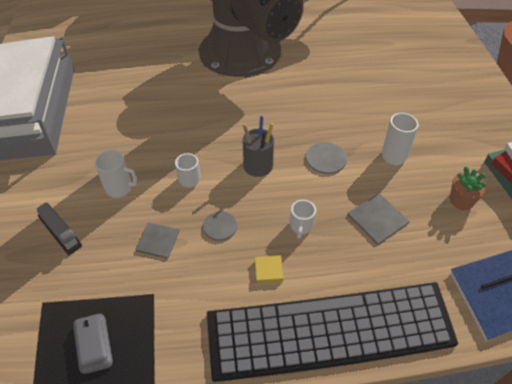

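View pics/side0.png

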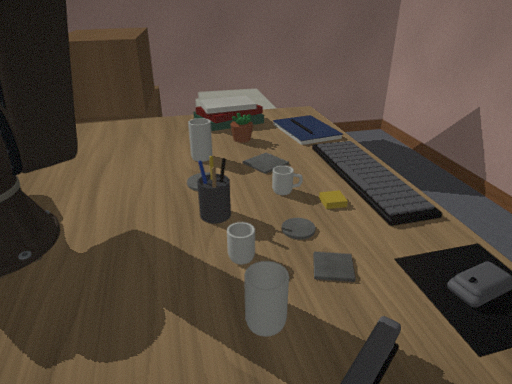

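View pics/wrist0.png

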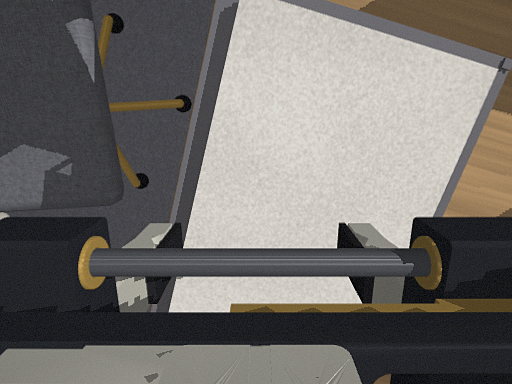

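```bash
python3 - <<'E'
import cv2
a=cv2.imread("pics/scene0.png")
cv2.imwrite("pics/sc_a.png",cv2.resize(a[130:265,85:265],None,fx=4.4,fy=4.4,interpolation=cv2.INTER_CUBIC))
cv2.imwrite("pics/sc_b.png",cv2.resize(a[105:250,240:425],None,fx=4,fy=4,interpolation=cv2.INTER_CUBIC))
b=cv2.imread("pics/side0.png")
cv2.imwrite("pics/si_a.png",cv2.resize(b[110:340,180:380],None,fx=2.6,fy=2.6,interpolation=cv2.INTER_CUBIC))
E
```

```text
(no output)
```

View pics/sc_a.png

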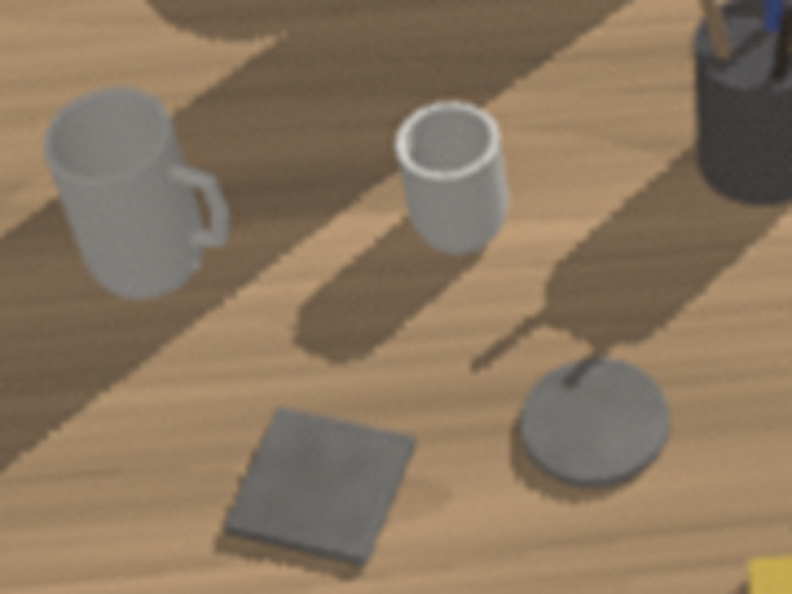

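View pics/sc_b.png

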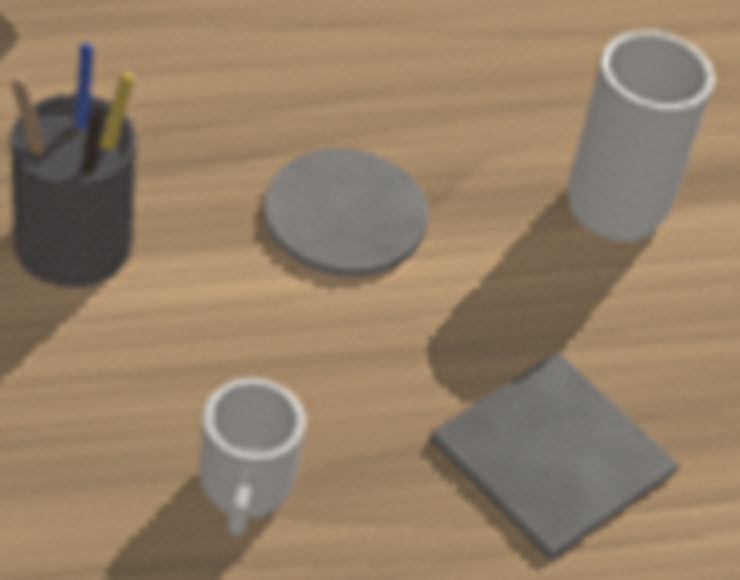

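View pics/si_a.png

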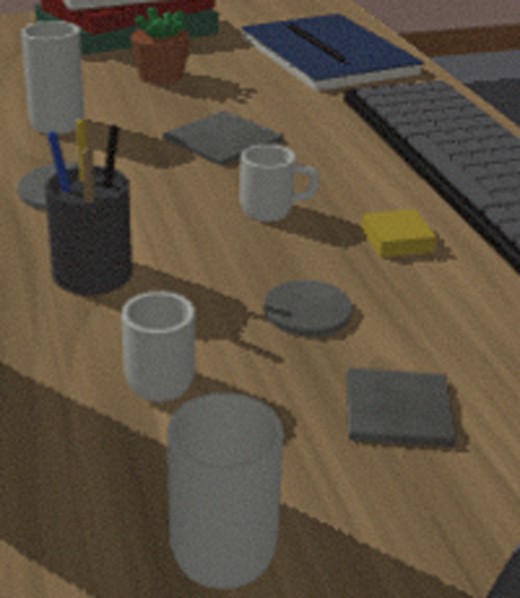

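```bash
cat > h.py <<'E'
import numpy as np,cv2
from scipy.optimize import least_squares
def cal(f,T=None):
    T=f["T"] if T is None else T
    return dict(fx=f["fx"],fy=f["fy"],cx=f["cx"],cy=f["cy"],k1=f["k1"],T=np.array(T))
def project(c,P):
    P=np.atleast_2d(P);T=c["T"];Q=(P-T[:3,3])@T[:3,:3]
    u=Q[:,0]/-Q[:,2];v=-Q[:,1]/-Q[:,2];k=1+c["k1"]*(u*u+v*v)
    return np.c_[c["cx"]+c["fx"]*u*k,c["cy"]+c["fy"]*v*k]
def ray(c,p):
    d=np.array([(p[0]-c["cx"])/c["fx"],(p[1]-c["cy"])/c["fy"]]);u=d.copy()
    for _ in range(30):u=d/(1+c["k1"]*(u@u))
    T=c["T"];r=T[:3,:3]@np.array([u[0],-u[1],-1]);return T[:3,3],r/np.linalg.norm(r)
def atz(c,p,z):
    o,r=ray(c,p);return o+r*(z-o[2])/r[2]
def tri(obs):
    A=np.zeros((3,3));b=np.zeros(3);L=[]
    for c,p in obs:
        o,r=ray(c,p);M=np.eye(3)-np.outer(r,r);A+=M;b+=M@o;L.append((o,M))
    X=np.linalg.solve(A,b);return X,[np.linalg.norm(M@(X-o)) for o,M in L]
def circ(x,y,z,r,n=72):
    t=np.linspace(0,2*np.pi,n);return np.c_[x+r*np.cos(t),y+r*np.sin(t),z+0*t]
def box(c,x,y,z,r):
    p=project(c,circ(x,y,z,r));return np.array([p[:,0].min(),p[:,0].max(),p[:,1].min(),p[:,1].max()])
E
cat > m1.py <<'E'
from h import *
from station import cams
cs=cal(cams.grab_frame("scene"));cd=cal(cams.grab_frame("side"))
A=lambda b:(np.array(b)/4.4+np.array([85,85,130,130]))
B=lambda b:(np.array(b)/4+np.array([240,240,105,105]))
D=lambda b:(np.array(b)/2.6+np.array([180,180,110,110]))
obj=dict(mug=(A([46,171,88,180]),D([168,282,395,462]),.031,.092),
shot=(A([396,499,101,178]),D([123,194,292,335]),.025,.062),
beaker=(B([600,714,32,108]),D([23,81,22,47]),.031,.110),
esp=(B([203,305,379,460]),D([240,295,146,173]),.025,.058),
rs=(A([521,668,358,476]),D([264,352,281,329]),.035,.008),
rl=(B([264,427,149,268]),None,.047,.008),
pot=(B([11,134,95,175]),D([48,131,165,208]),.034,.085))
for n,(s,d,r,z) in obj.items():
    def f(p,use=(1,1)):
        e=[]
        if use[0]: e+=list(box(cs,*p)-s)
        if use[1] and d is not None: e+=list(box(cd,*p)-d)
        return e
    x0=[.55,0,.05,.03]
    q=least_squares(f,x0)
    o=[q.x.round(4),'cost',round(q.cost,2)]
    for u in((1,0),(0,1)):
        if u[1] and d is None: continue
        w=least_squares(lambda p:f([p[0],p[1],z,r],u),[.55,0]);o.append(w.x.round(4))
    print(n,*o,r,z)
sq=dict(ss=([(278,408),(413,437),(362,553),(226,528)],[(448,373),(452,438),(348,434),(347,369)],A),
 sl=([(558,355),(678,466),(554,553),(432,437)],[(165,134),(225,112),(283,135),(226,158)],B))
for n,(s,d,F) in sq.items():
    k=lambda G,p:G([p[0],p[0],p[1],p[1]])[[0,2]]
    S=[k(F,p) for p in s];Dd=[k(D,p) for p in d]
    X=np.array([atz(cs,p,.008) for p in S]);print(n,X.round(4).tolist(),X.mean(0).round(4),np.linalg.norm(X-np.roll(X,1,0),axis=1).round(4))
    Y=np.array([atz(cd,p,.008) for p in Dd]);print(' side',Y.round(4).tolist(),Y.mean(0).round(4))
    print(' tri centre',tri([(cs,np.mean(S,0)),(cd,np.mean(Dd,0))]))
E
python3 m1.py
```

```text
mug [ 0.4679 -0.3123  0.0913  0.0292] cost 2.93 [ 0.4674 -0.3118] [ 0.4681 -0.3129] 0.031 0.092
shot [ 0.4638 -0.1551  0.0596  0.0247] cost 1.33 [ 0.4639 -0.1541] [ 0.4638 -0.1599] 0.025 0.062
beaker [0.4462 0.3186 0.1056 0.0311] cost 5.6 [0.447  0.3181] [0.4468 0.2948] 0.031 0.11
esp [0.612  0.0702 0.053  0.0252] cost 1.86 [0.6139 0.0702] [0.6094 0.0569] 0.025 0.058
rs [ 0.5953 -0.0962  0.006   0.034 ] cost 1.14 [ 0.5952 -0.0953] [ 0.5949 -0.1003] 0.035 0.008
rl [-1.4014  0.7621 -2.078   0.1629] cost 0.04 [0.4371 0.1577] 0.047 0.008
pot [ 4.394e-01 -2.000e-04  8.340e-02  3.260e-02] cost 6.42 [0.4366 0.0013] [ 0.4405 -0.0079] 0.034 0.085
ss [[0.5744, -0.2431, 0.008], [0.5978, -0.1798, 0.008], [0.6578, -0.2039, 0.008], [0.6382, -0.2658, 0.008]] [ 0.6171 -0.2232  0.008 ] [0.0677 0.0675 0.0646 0.0649]
 side [[0.6625, -0.2066, 0.008], [0.6343, -0.269, 0.008], [0.5701, -0.2486, 0.008], [0.5945, -0.1846, 0.008]] [ 0.6153 -0.2272  0.008 ]
 tri centre (array([ 0.61629213, -0.2241704 ,  0.00476911]), [np.float64(0.0008829869224880316), np.float64(0.0008829869224879683)])
sl [[0.556, 0.2509, 0.008], [0.6349, 0.295, 0.008], [0.6783, 0.2156, 0.008], [0.6009, 0.1702, 0.008]] [0.6175 0.2329 0.008 ] [0.0924 0.0904 0.0905 0.0898]
 side [[0.5542, 0.2401, 0.008], [0.6323, 0.2822, 0.008], [0.6761, 0.2074, 0.008], [0.602, 0.1676, 0.008]] [0.6161 0.2243 0.008 ]
 tri centre (array([0.61757268, 0.23291761, 0.00433215]), [np.float64(0.0013200923630662773), np.float64(0.001320092363066431)])
```

```bash
cat > st.py <<'E'
import numpy as np
from station import arm
from scipy.spatial.transform import Rotation as Ro
s=arm.get_state()
R=Ro.from_euler('xyz',s["ee_rot"]).as_matrix()
if __name__=="__main__":
    print('t',s["t"],'pos',np.round(s["eef_pos"],4),'F',np.round(s["force"],1),'w',round(float(s["width"]),4),'q',np.round(s["q"],2))
    print(R.round(3))
    print("jaw yaw deg",np.degrees(np.arctan2(R[1,1],R[0,1])))
E
python3 st.py; python3 - <<'E'
from h import *
from station import cams
cs=cal(cams.grab_frame("scene"));cd=cal(cams.grab_frame("side"))
for p,z,c,k in [((133.9,178.9),.046,(.468,-.312),cs),((300,230),.029,(.613,.07),cs),((180+305/2.6,110+182/2.6),.029,(.613,.07-.009),cd)]:
    X=atz(k,p,z)[:2]-c;print(X,np.hypot(*X),np.degrees(np.arctan2(X[1],X[0])))
E
```

```text
t 0.25 pos [ 0.1786 -0.6507  0.2261] F [-0.  -0.3  0.4] w 0.0873 q [-1.01  0.36  0.01 -0.   -1.22 -0.29]
[[-0.    -0.265  0.964]
 [ 0.001  0.964  0.265]
 [-1.     0.001 -0.   ]]
jaw yaw deg 105.34375981691467
[0.01677443 0.04300671] 0.04616230986128977 68.69211970296915
[ 0.02829114 -0.00947366] 0.029835199427204532 -18.513805530864985
[ 0.0346042  -0.00153095] 0.03463804667125743 -2.5332070978766197
```

```bash
python3 - <<'E'
from h import *
from station import cams
cs=cal(cams.grab_frame("scene"));cd=cal(cams.grab_frame("side"))
a=cv2.imread("pics/scene0.png");b=cv2.imread("pics/side0.png")
out=[]
def ov(img,c,x,y,r,H,reach,azs,x0,y0,w,h,sc):
    im=cv2.resize(img[y0:y0+h,x0:x0+w],None,fx=sc,fy=sc,interpolation=cv2.INTER_CUBIC)
    def dl(P,col): cv2.polylines(im,[np.int32(((project(c,P)-[x0,y0]+.5)*sc-.5)*8)],False,col,1,cv2.LINE_AA,3)
    dl(circ(x,y,H,r),(0,255,0));dl(circ(x,y,0,r-.003),(0,255,0))
    for az,col in zip(azs,[(0,0,255),(255,0,0),(0,255,255)]):
        d=np.array([np.cos(np.radians(az)),np.sin(np.radians(az)),0]);o=np.array([x,y,0])
        dl(np.array([o+d*r+[0,0,H*.75],o+d*reach+[0,0,H*.68],o+d*reach+[0,0,H*.32],o+d*r+[0,0,H*.25]]),col)
    return cv2.resize(im,(390,390))
t=np.hstack([ov(a,cs,.4675,-.312,.031,.092,.054,(60,75,90),90,143,60,60,6.5),ov(a,cs,.613,.0702,.025,.058,.048,(-20,-10,0),275,190,50,50,8)])
cv2.imwrite("pics/ov1.png",t)
t=ov(b,cd,.61,.06,.025,.058,.048,(-20,-10,0),255,155,55,55,8)
cv2.imwrite("pics/ov2.png",t)
E
```

```text
(no output)
```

View pics/ov1.png

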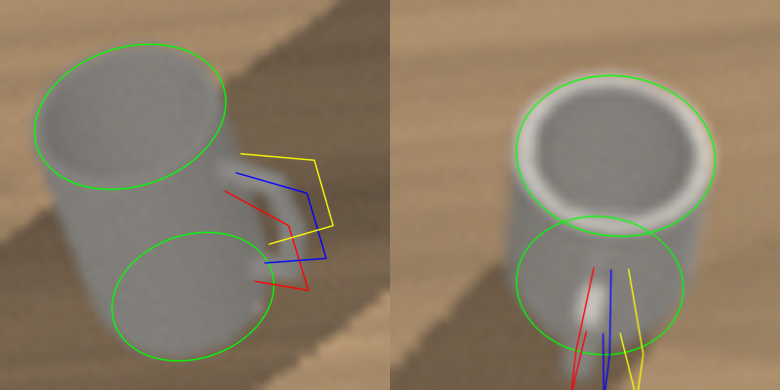

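View pics/ov2.png

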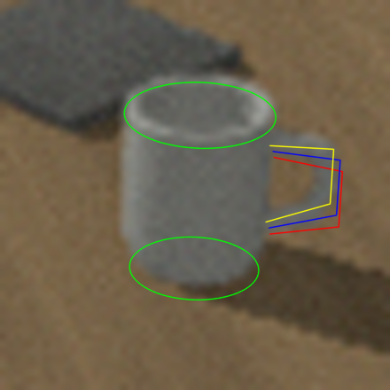

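```bash
cat > plan.py <<'E'
import sys
from st import *
# usage: plan.py x y z yaw maxmm
x,y,z,yaw,mm=map(float,sys.argv[1:6])
def down(yaw):
    a=np.radians(yaw);Y=np.array([np.cos(a),np.sin(a),0]);X=np.array([0,0,-1.]);return np.c_[X,Y,np.cross(X,Y)]
p=np.array(s["eef_pos"]);T=np.array([x,y,z]);Rt=down(yaw)
if np.dot(Rt[:,1],R[:,1])<0 and len(sys.argv)<7: Rt=down(yaw+180)
rv=Ro.from_matrix(R.T@Rt).as_rotvec()
d=np.linalg.norm(T-p);N=max(1,int(np.ceil(d*1000/mm)),int(np.ceil(np.degrees(np.abs(rv)).max()/3.95)))
print('now',p.round(4),'dist',round(d,4),'rot',np.degrees(rv).round(1),'N',N)
out=[]
for i in range(N):
    Rc=R@Ro.from_rotvec(rv*i/N).as_matrix()
    out.append([round(float(v),2)+0. for v in np.r_[Rc.T@(T-p)/N/.04,np.degrees(rv)/N/4]])
for i in range(0,N,5):print(out[i:i+5])
E
python3 plan.py .468 -.312 .24 158 40
```

```text
now [ 0.1786 -0.6509  0.2265] dist 0.4459 rot [-52.7   0.   -0. ] N 14
[[-0.02, 0.45, 0.66, -0.94, 0.0, 0.0], [-0.02, 0.4, 0.69, -0.94, 0.0, 0.0], [-0.02, 0.36, 0.71, -0.94, 0.0, 0.0], [-0.02, 0.31, 0.73, -0.94, 0.0, 0.0], [-0.02, 0.26, 0.75, -0.94, 0.0, 0.0]]
[[-0.02, 0.21, 0.77, -0.94, 0.0, 0.0], [-0.02, 0.16, 0.78, -0.94, 0.0, 0.0], [-0.02, 0.11, 0.79, -0.94, 0.0, 0.0], [-0.02, 0.06, 0.79, -0.94, 0.0, 0.0], [-0.02, 0.0, 0.8, -0.94, 0.0, 0.0]]
[[-0.02, -0.05, 0.79, -0.94, 0.0, 0.0], [-0.02, -0.1, 0.79, -0.94, 0.0, 0.0], [-0.02, -0.15, 0.78, -0.94, 0.0, 0.0], [-0.02, -0.2, 0.77, -0.94, 0.0, 0.0]]
```

{"name": "carry_out", "arguments": {
  "deltas": [
    [-0.05,0.45,0.66,-0.94,0,0],
    [-0.05,0.4,0.69,-0.94,0,0],
    [-0.05,0.36,0.71,-0.94,0,0],
    [-0.05,0.31,0.73,-0.94,0,0],
    [-0.05,0.26,0.75,-0.94,0,0]
  ],
  "hand": 0,
  "newtons": 20
}}

```text
t: 0.95
eef_pos: [0.2817, -0.528, 0.2351]
ee_rot: [1.813, 1.569, 2.414]
force: [1.0, 0.1, -0.2]
width: 0.0875
```

{"name": "carry_out", "arguments": {
  "deltas": [
    [-0.05,0.21,0.77,-0.94,0,0],
    [-0.05,0.16,0.78,-0.94,0,0],
    [-0.05,0.11,0.79,-0.94,0,0],
    [-0.05,0.06,0.79,-0.94,0,0],
    [-0.05,0,0.8,-0.94,0,0]
  ]
}}

```text
t: 1.45
eef_pos: [0.3875, -0.4003, 0.2465]
ee_rot: [-0.196, 1.57, 0.747]
force: [1.4, -0.8, 0.3]
width: 0.088
```

```bash
python3 st.py; python3 plan.py .468 -.312 .24 158 40
```

```text
t 1.45 pos [ 0.3875 -0.4003  0.2465] F [ 1.4 -0.8  0.3] w 0.088 q [-0.45  0.15 -0.22 -0.   -1.2  -0.18]
[[ 0.    -0.809  0.587]
 [ 0.     0.587  0.809]
 [-1.    -0.     0.   ]]
jaw yaw deg 144.03151104273988
now [ 0.3875 -0.4003  0.2465] dist 0.1196 rot [-14.   0.   0.] N 4
[[0.04, -0.08, 0.74, -0.87, 0.0, 0.0], [0.04, -0.13, 0.74, -0.87, 0.0, 0.0], [0.04, -0.17, 0.73, -0.87, 0.0, 0.0], [0.04, -0.22, 0.71, -0.87, 0.0, 0.0]]
```

{"name": "carry_out", "arguments": {
  "deltas": [
    [0.04,-0.08,0.74,-0.87,0,0],
    [0.04,-0.13,0.74,-0.87,0,0],
    [0.04,-0.17,0.73,-0.87,0,0],
    [0.04,-0.22,0.71,-0.87,0,0]
  ]
}}

```text
t: 1.85
eef_pos: [0.4711, -0.3072, 0.242]
ee_rot: [-1.486, 1.567, -0.289]
force: [0.1, -0.6, 0.4]
width: 0.0877
```

```bash
cat > wr.py <<'E'
import sys
from h import *
from st import s,R
from station import cams
def wrist():
    f=cams.grab_frame("wrist");Tt=np.eye(4);Tt[:3,:3]=R;Tt[:3,3]=s["eef_pos"]
    return cal(f,Tt@np.array(f["hand_eye"])),cv2.cvtColor(f["pixels"],cv2.COLOR_RGB2BGR)
if __name__=="__main__":
    c,im=wrist();np.save("pics/"+sys.argv[1]+".npy",c,allow_pickle=True)
    im=cv2.resize(im,None,fx=1.5,fy=1.5,interpolation=cv2.INTER_CUBIC)
    for a in sys.argv[2:]: # x,y,z,r
        x,y,z,r=map(float,a.split(','));P=project(c,circ(x,y,z,r))
        cv2.polylines(im,[np.int32(((P+.5)*1.5-.5)*8)],True,(0,255,0),1,cv2.LINE_AA,3)
    cv2.imwrite("pics/"+sys.argv[1]+".png",im)
E
python3 st.py; python3 wr.py w1 .4675,-.312,.092,.031 .4675,-.312,0,.028
```

```text
t 1.85 pos [ 0.4711 -0.3072  0.242 ] F [ 0.1 -0.6  0.4] w 0.0877 q [-0.23  0.16 -0.22  0.   -1.19 -0.14]
[[ 0.004 -0.931  0.365]
 [-0.001  0.365  0.931]
 [-1.    -0.004  0.   ]]
jaw yaw deg 158.60719697067972
```

View pics/w1.png

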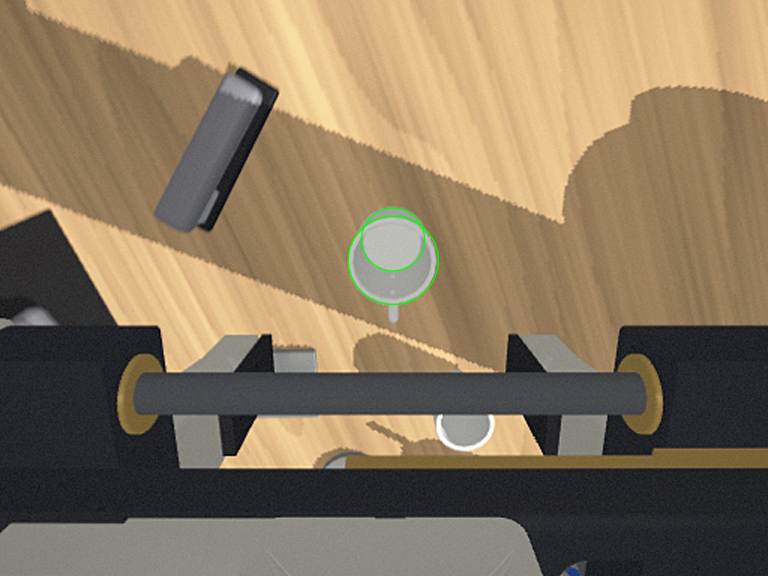

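```bash
python3 plan.py .4678 -.312 .13 158.6 28;  python3 plan.py .4678 -.312 .046 158.6 28
```

```text
now [ 0.4735 -0.305   0.2417] dist 0.112 rot [0.3 0.1 0.3] N 5
[[0.56, 0.02, -0.04, 0.02, 0.0, 0.01], [0.56, 0.02, -0.04, 0.02, 0.0, 0.01], [0.56, 0.02, -0.04, 0.02, 0.0, 0.01], [0.56, 0.02, -0.04, 0.02, 0.0, 0.01], [0.56, 0.01, -0.04, 0.02, 0.0, 0.01]]
now [ 0.4735 -0.305   0.2417] dist 0.1959 rot [0.3 0.1 0.3] N 7
[[0.7, 0.01, -0.03, 0.01, 0.0, 0.01], [0.7, 0.01, -0.03, 0.01, 0.0, 0.01], [0.7, 0.01, -0.03, 0.01, 0.0, 0.01], [0.7, 0.01, -0.03, 0.01, 0.0, 0.01], [0.7, 0.01, -0.03, 0.01, 0.0, 0.01]]
[[0.7, 0.01, -0.03, 0.01, 0.0, 0.01], [0.7, 0.01, -0.03, 0.01, 0.0, 0.01]]
```

{"name": "carry_out", "arguments": {
  "deltas": [
    [0.4,0.05,-0.15,0,0,0],
    [0.6,0,0,0,0,0],
    [0.6,0,0,0,0,0],
    [0.6,0,0,0,0,0],
    [0,0,0,0,0,0]
  ]
}}

```text
t: 2.4
eef_pos: [0.4727, -0.3081, 0.1527]
ee_rot: [-1.417, 1.562, -0.209]
force: [0.7, -0.7, -0.5]
width: 0.0877
```

```bash
python3 plan.py .4678 -.312 .046 158.6 28; python3 wr.py w2 .4675,-.312,.092,.031 .4675,-.312,0,.028
```

```text
now [ 0.4727 -0.3081  0.1527] dist 0.1069 rot [0.6 0.1 0.5] N 4
[[0.67, 0.03, -0.03, 0.04, 0.01, 0.03], [0.67, 0.02, -0.03, 0.04, 0.01, 0.03], [0.67, 0.02, -0.03, 0.04, 0.01, 0.03], [0.67, 0.02, -0.03, 0.04, 0.01, 0.03]]
```

View pics/w2.png

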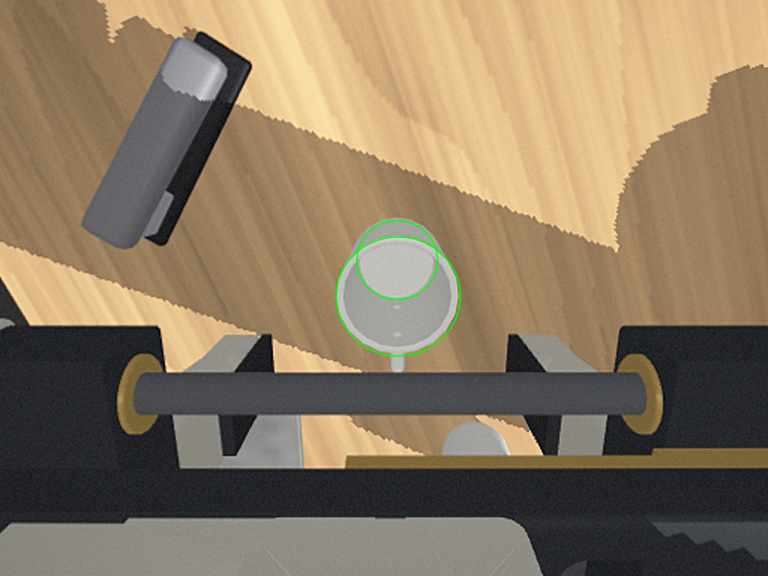

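{"name": "carry_out", "arguments": {
  "deltas": [
    [0.5,0.1,-0.12,0.1,0,0.1],
    [0.6,0.02,-0.02,0,0,0],
    [0.6,0.02,-0.02,0,0,0],
    [0.5,0.02,-0.02,0,0,0],
    [0,0,0,0,0,0]
  ]
}}

```text
t: 2.95
eef_pos: [0.4718, -0.3165, 0.0735]
ee_rot: [-1.577, 1.553, -0.374]
force: [0.1, -0.5, 0.3]
width: 0.0875
```

```bash
python3 plan.py .4678 -.312 .046 158.6 28
```

```text
now [ 0.4718 -0.3165  0.0735] dist 0.0281 rot [ 0.3 -0.   1. ] N 2
[[0.34, 0.07, 0.03, 0.04, 0.0, 0.13], [0.34, 0.07, 0.03, 0.04, 0.0, 0.13]]
```

{"name": "carry_out", "arguments": {
  "deltas": [
    [0.35,0.1,0.08,0,0,0.25],
    [0.35,0.02,0.02,0,0,0],
    [0,0,0,0,0,0]
  ]
}}

```text
t: 3.25
eef_pos: [0.4722, -0.312, 0.0491]
ee_rot: [-1.638, 1.565, -0.434]
force: [0.0, 0.1, 0.7]
width: 0.0878
```

```bash
python3 plan.py .4678 -.312 .046 158.6 28
```

```text
now [ 0.4722 -0.312   0.0491] dist 0.0053 rot [ 0.4 -0.   0.3] N 1
[[0.08, 0.1, -0.04, 0.09, 0.0, 0.08]]
```

{"name": "carry_out", "arguments": {
  "deltas": [
    [0.05,0.1,0,0.1,0,0.08],
    [0,0,0,0,0,0]
  ]
}}

```text
t: 3.45
eef_pos: [0.4695, -0.3107, 0.0489]
ee_rot: [-1.903, 1.569, -0.707]
force: [0.6, 0.2, -0.9]
width: 0.0876
```

{"name": "carry_out", "arguments": {
  "deltas": [
    [0,0,0,0,0,0],
    [0,0,0,0,0,0],
    [0,0,0,0,0,0],
    [0,0,0,0,0,0],
    [0,0,0,0,0,0]
  ],
  "hand": 1,
  "newtons": 25
}}

```text
t: 3.95
eef_pos: [0.4703, -0.311, 0.0511]
ee_rot: [-1.641, 1.567, -0.444]
force: [0.3, 0.7, -0.9]
width: 0.06
```

{"name": "carry_out", "arguments": {
  "deltas": [
    [0,0,0,0,0,0],
    [0,0,0,0,0,0],
    [0,0,0,0,0,0]
  ]
}}

```text
t: 4.25
eef_pos: [0.4703, -0.3111, 0.0511]
ee_rot: [-1.636, 1.567, -0.439]
force: [-1.0, 0.6, 0.2]
width: 0.0604
```

```bash
python3 plan.py .4678 -.312 .19 158.6 28
```

```text
now [ 0.4703 -0.3111  0.0511] dist 0.139 rot [-0.  -0.   0.2] N 5
[[-0.69, 0.01, -0.01, 0.0, 0.0, 0.01], [-0.69, 0.01, -0.01, 0.0, 0.0, 0.01], [-0.69, 0.01, -0.01, 0.0, 0.0, 0.01], [-0.69, 0.01, -0.01, 0.0, 0.0, 0.01], [-0.69, 0.01, -0.01, 0.0, 0.0, 0.01]]
```

{"name": "carry_out", "arguments": {
  "deltas": [
    [-0.1,0,0,0,0,0],
    [-0.3,0,0,0,0,0],
    [-0.5,0,0,0,0,0],
    [-0.7,0,0,0,0,0],
    [-0.7,0,0,0,0,0]
  ]
}}

```text
t: 4.75
eef_pos: [0.4661, -0.3095, 0.1427]
ee_rot: [1.626, 1.563, 2.821]
force: [0.2, -0.4, -2.8]
width: 0.06
```

{"name": "carry_out", "arguments": {
  "deltas": [
    [-0.7,0,0,0,0,0],
    [-0.7,0,0,0,0,0],
    [-0.5,0,0,0,0,0],
    [-0.2,0,0,0,0,0],
    [0,0,0,0,0,0]
  ]
}}

```text
t: 5.25
eef_pos: [0.4668, -0.3098, 0.2376]
ee_rot: [0.538, 1.57, 1.734]
force: [0.1, 0.4, -3.6]
width: 0.0599
```

```bash
python3 st.py; python3 plan.py .4375 .1577 .225 158.6 30;python3 wr.py w3
```

```text
t 5.25 pos [ 0.4668 -0.3098  0.2376] F [ 0.1  0.4 -3.6] w 0.0599 q [-0.24  0.16 -0.23 -0.   -1.18 -0.14]
[[-0.    -0.93   0.367]
 [ 0.001  0.367  0.93 ]
 [-1.     0.     0.   ]]
jaw yaw deg 158.4991935035306
now [ 0.4668 -0.3098  0.2376] dist 0.4686 rot [-0.1  0.  -0. ] N 16
[[0.02, 0.31, 0.66, 0.0, 0.0, 0.0], [0.02, 0.31, 0.66, 0.0, 0.0, 0.0], [0.02, 0.31, 0.66, 0.0, 0.0, 0.0], [0.02, 0.31, 0.66, 0.0, 0.0, 0.0], [0.02, 0.31, 0.66, 0.0, 0.0, 0.0]]
[[0.02, 0.31, 0.66, 0.0, 0.0, 0.0], [0.02, 0.31, 0.66, 0.0, 0.0, 0.0], [0.02, 0.31, 0.66, 0.0, 0.0, 0.0], [0.02, 0.31, 0.66, 0.0, 0.0, 0.0], [0.02, 0.31, 0.66, 0.0, 0.0, 0.0]]
[[0.02, 0.31, 0.66, 0.0, 0.0, 0.0], [0.02, 0.31, 0.66, 0.0, 0.0, 0.0], [0.02, 0.31, 0.66, 0.0, 0.0, 0.0], [0.02, 0.31, 0.66, 0.0, 0.0, 0.0], [0.02, 0.31, 0.66, 0.0, 0.0, 0.0]]
[[0.02, 0.31, 0.66, 0.0, 0.0, 0.0]]
```

View pics/w3.png

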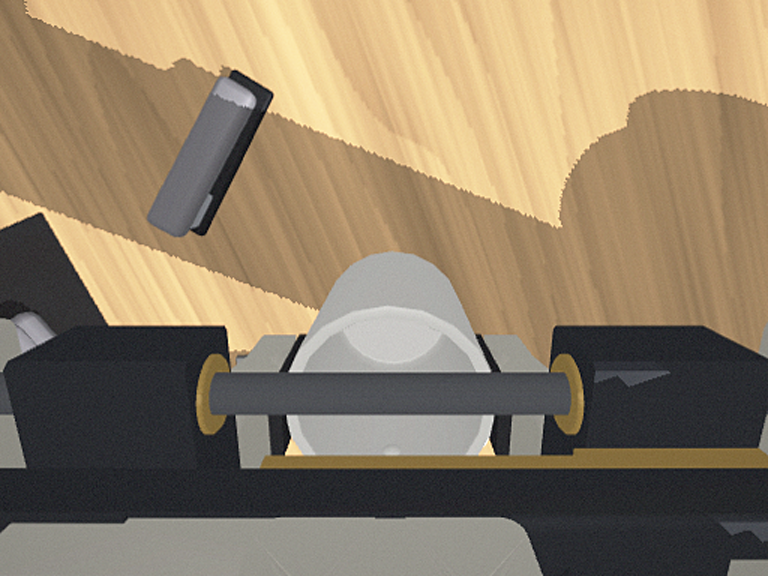

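{"name": "carry_out", "arguments": {
  "deltas": [
    [0.02,0.1,0.2,0,0,0],
    [0.02,0.2,0.4,0,0,0],
    [0.02,0.31,0.66,0,0,0],
    [0.02,0.31,0.66,0,0,0],
    [0.02,0.31,0.66,0,0,0]
  ]
}}

```text
t: 5.8
eef_pos: [0.4543, -0.1924, 0.2251]
ee_rot: [1.658, 1.557, 2.847]
force: [0.4, 0.0, -3.4]
width: 0.06
```

{"name": "carry_out", "arguments": {
  "deltas": [
    [0.02,0.31,0.66,0,0,0],
    [0.02,0.31,0.66,0,0,0],
    [0.02,0.31,0.66,0,0,0],
    [0.02,0.31,0.66,0,0,0],
    [0.02,0.31,0.66,0,0,0]
  ]
}}

```text
t: 6.3
eef_pos: [0.4395, -0.0397, 0.2145]
ee_rot: [1.8, 1.545, 2.988]
force: [1.0, -0.0, -2.6]
width: 0.06
```

```bash
python3 st.py; python3 plan.py .4375 .1577 .225 158.6 30
```

```text
t 6.3 pos [ 0.4395 -0.0397  0.2145] F [ 1.  -0.  -2.6] w 0.06 q [ 0.35 -0.01 -0.47 -0.01 -1.13 -0.73]
[[-0.026 -0.927  0.374]
 [ 0.004  0.374  0.927]
 [-1.     0.025 -0.006]]
jaw yaw deg 158.0374674293023
now [ 0.4395 -0.0397  0.2145] dist 0.1977 rot [-0.6 -0.3 -1.4] N 7
[[-0.03, 0.27, 0.65, -0.02, -0.01, -0.05], [-0.03, 0.27, 0.65, -0.02, -0.01, -0.05], [-0.04, 0.27, 0.65, -0.02, -0.01, -0.05], [-0.04, 0.27, 0.65, -0.02, -0.01, -0.05], [-0.04, 0.27, 0.65, -0.02, -0.01, -0.05]]
[[-0.04, 0.27, 0.65, -0.02, -0.01, -0.05], [-0.04, 0.26, 0.65, -0.02, -0.01, -0.05]]
```

{"name": "carry_out", "arguments": {
  "deltas": [
    [-0.2,0.27,0.65,-0.02,0,-0.1],
    [-0.1,0.27,0.65,-0.02,0,-0.1],
    [-0.1,0.27,0.65,-0.02,0,-0.05],
    [-0.05,0.27,0.65,-0.02,0,-0.05],
    [-0.05,0.25,0.55,0,0,0]
  ]
}}

```text
t: 6.8
eef_pos: [0.4306, 0.1029, 0.228]
ee_rot: [2.385, 1.552, -2.704]
force: [0.7, 0.3, -2.6]
width: 0.0601
```

{"name": "carry_out", "arguments": {
  "deltas": [
    [0,0.15,0.35,0,0,0],
    [0,0.08,0.2,0,0,0],
    [0,0,0,0,0,0]
  ]
}}

```text
t: 7.1
eef_pos: [0.4274, 0.1299, 0.2246]
ee_rot: [2.403, 1.547, -2.682]
force: [-0.5, 0.6, -2.8]
width: 0.06
```

```bash
python3 st.py; python3 plan.py .4375 .1577 .225 158.6 30;python3 wr.py w4 .437,.1577,.008,.047
```

```text
t 7.1 pos [0.4274 0.1299 0.2246] F [-0.5  0.6 -2.8] w 0.06 q [ 0.73 -0.01 -0.45 -0.01 -1.16 -1.1 ]
[[-0.021 -0.931  0.364]
 [-0.011  0.365  0.931]
 [-1.     0.016 -0.018]]
jaw yaw deg 158.6202163987655
now [0.4274 0.1299 0.2246] dist 0.0295 rot [ 0.  -1.  -0.9] N 1
[[-0.02, 0.02, 0.74, 0.01, -0.25, -0.23]]
```

View pics/w4.png

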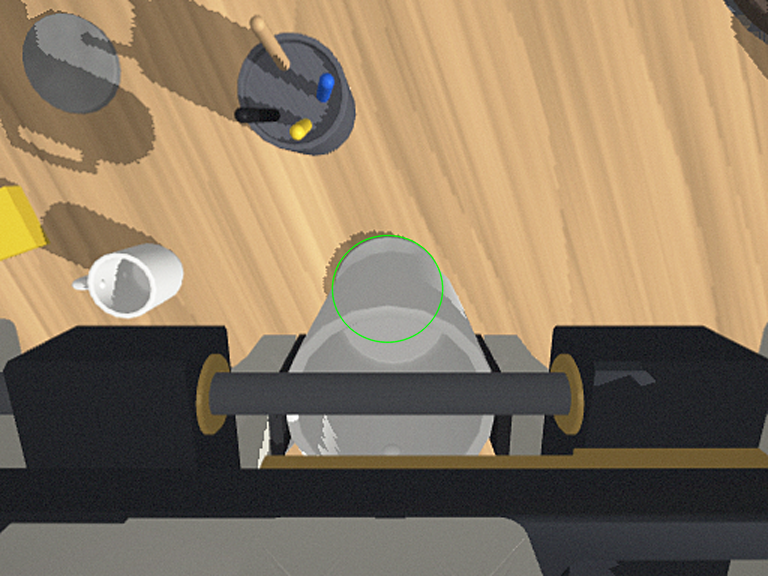

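{"name": "carry_out", "arguments": {
  "deltas": [
    [0,0,0.45,0,-0.25,-0.22],
    [0,0,0.25,0,0,0],
    [0,0,0,0,0,0]
  ]
}}

```text
t: 7.45
eef_pos: [0.4378, 0.1551, 0.2233]
ee_rot: [2.483, 1.57, -2.605]
force: [-0.0, -0.1, -2.9]
width: 0.0599
```

```bash
python3 plan.py .438 .1595 .075 158.6 30
```

```text
now [0.4378 0.1551 0.2233] dist 0.1483 rot [-0.1 -0.1 -0. ] N 5
[[0.74, 0.01, 0.02, -0.01, 0.0, 0.0], [0.74, 0.01, 0.02, -0.01, 0.0, 0.0], [0.74, 0.01, 0.02, -0.01, 0.0, 0.0], [0.74, 0.01, 0.02, -0.01, 0.0, 0.0], [0.74, 0.01, 0.02, -0.01, 0.0, 0.0]]
```

{"name": "carry_out", "arguments": {
  "deltas": [
    [0.4,0.02,0.05,0,0,0],
    [0.7,0.02,0.02,0,0,0],
    [0.7,0,0.02,0,0,0],
    [0.7,0,0.02,0,0,0],
    [0.5,0,0,0,0,0]
  ]
}}

```text
t: 7.95
eef_pos: [0.441, 0.1604, 0.1032]
ee_rot: [-0.572, 1.564, 0.623]
force: [0.4, 0.3, -3.3]
width: 0.0602
```

{"name": "carry_out", "arguments": {
  "deltas": [
    [0.3,0,0,0,0,0],
    [0.1,0,0,0,0,0],
    [0,0,0,0,0,0]
  ]
}}

```text
t: 8.25
eef_pos: [0.4398, 0.1581, 0.0838]
ee_rot: [-2.216, 1.57, -1.023]
force: [0.9, -0.2, -2.5]
width: 0.0601
```

```bash
python3 st.py;python3 plan.py .438 .1595 .063 158.6 30;python3 - <<'E'
from station import cams
import cv2
f=cams.grab_frame("scene")["pixels"][...,::-1]
cv2.imwrite("pics/s5.png",cv2.resize(f[60:240,220:440],None,fx=3,fy=3,interpolation=cv2.INTER_CUBIC))
E
```

```text
t 8.25 pos [0.4398 0.1581 0.0838] F [ 0.9 -0.2 -2.5] w 0.0601 q [ 0.77  0.17 -0.62  0.   -0.78 -1.15]
[[ 0.    -0.929  0.369]
 [-0.001  0.369  0.929]
 [-1.    -0.001 -0.001]]
jaw yaw deg 158.35395599612707
now [0.4398 0.1581 0.0838] dist 0.0209 rot [-0.2 -0.   0. ] N 1
[[0.52, 0.06, 0.02, -0.06, -0.01, 0.01]]
```

View pics/s5.png

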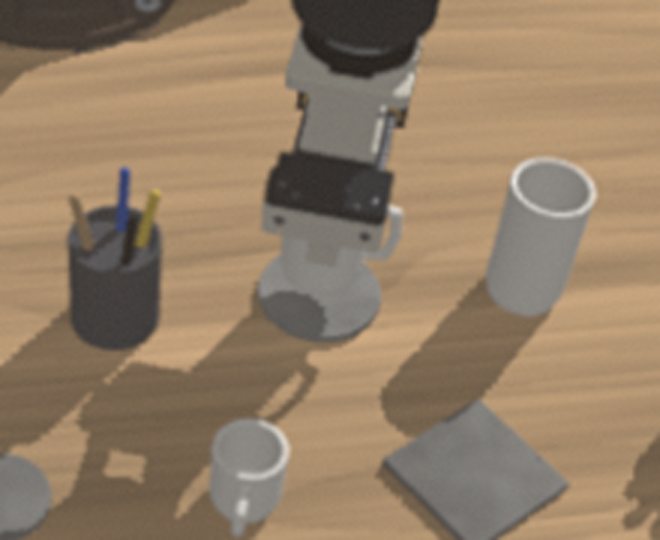

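{"name": "carry_out", "arguments": {
  "deltas": [
    [0.25,0.06,0.02,0,0,0],
    [0.15,0,0,0,0,0],
    [0.08,0,0,0,0,0],
    [0,0,0,0,0,0]
  ]
}}

```text
t: 8.7
eef_pos: [0.4392, 0.161, 0.0655]
ee_rot: [-0.658, 1.566, 0.535]
force: [1.1, 0.5, -2.7]
width: 0.06
```

```bash
python3 plan.py .438 .1595 .059 158.6 30;python3 st.py
```

```text
now [0.4392 0.161  0.0655] dist 0.0068 rot [-0.2  0.2  0.2] N 1
[[0.16, 0.01, -0.05, -0.06, 0.05, 0.04]]
t 8.7 pos [0.4392 0.161  0.0655] F [ 1.1  0.5 -2.7] w 0.06 q [ 0.77  0.19 -0.65  0.   -0.72 -1.15]
[[ 0.004 -0.93   0.369]
 [ 0.002  0.369  0.93 ]
 [-1.    -0.003  0.004]]
jaw yaw deg 158.3647017155653
```

{"name": "carry_out", "arguments": {
  "deltas": [
    [0.08,0,-0.04,0,0,0],
    [0.05,0,0,0,0,0],
    [0,0,0,0,0,0]
  ]
}}

```text
t: 9.0
eef_pos: [0.4389, 0.1597, 0.0603]
ee_rot: [-0.647, 1.565, 0.547]
force: [-0.3, -0.3, -2.8]
width: 0.0603
```

{"name": "carry_out", "arguments": {
  "deltas": [
    [0.03,0,0,0,0,0],
    [0,0,0,0,0,0]
  ]
}}

```text
t: 9.2
eef_pos: [0.4391, 0.1598, 0.0592]
ee_rot: [-0.643, 1.565, 0.551]
force: [0.7, 0.6, -2.6]
width: 0.0602
```

{"name": "carry_out", "arguments": {
  "deltas": [
    [0.04,0,0,0,0,0],
    [0,0,0,0,0,0]
  ]
}}

```text
t: 9.4
eef_pos: [0.4395, 0.1607, 0.0592]
ee_rot: [-0.601, 1.563, 0.594]
force: [-0.3, -0.1, -3.7]
width: 0.0599
```

{"name": "carry_out", "arguments": {
  "deltas": [
    [0.06,0,0,0,0,0],
    [0,0,0,0,0,0]
  ]
}}

```text
t: 9.6
eef_pos: [0.4402, 0.1619, 0.0589]
ee_rot: [-0.551, 1.56, 0.644]
force: [-0.1, 0.0, -3.8]
width: 0.06
```

```bash
python3 st.py; python3 -c "
from station import arm,cams
import numpy as np
for i in range(3):
    s=arm.get_state();print(np.round(s['eef_pos'],4),np.round(s['force'],2),np.round(s['moment'],3));cams.grab_frame('side')
import cv2
f=cams.grab_frame('side')['pixels'][...,::-1]
cv2.imwrite('pics/d6.png',cv2.resize(f[60:240,150:330],None,fx=3,fy=3,interpolation=cv2.INTER_CUBIC))
"
```

```text
t 9.6 pos [0.4402 0.1619 0.0589] F [-0.1  0.  -3.8] w 0.06 q [ 0.77  0.2  -0.66  0.   -0.7  -1.15]
[[ 0.008 -0.93   0.367]
 [ 0.006  0.367  0.93 ]
 [-1.    -0.006  0.009]]
jaw yaw deg 158.48935557001644
[0.4402 0.1619 0.0589] [-0.08  0.01 -3.84] [0.034 0.099 0.037]
[0.4403 0.1619 0.0587] [-0.56 -0.32 -4.24] [ 0.076  0.02  -0.042]
[0.4402 0.1617 0.0584] [-0.59  0.63  0.68] [0.181 0.406 0.063]
```

View pics/d6.png

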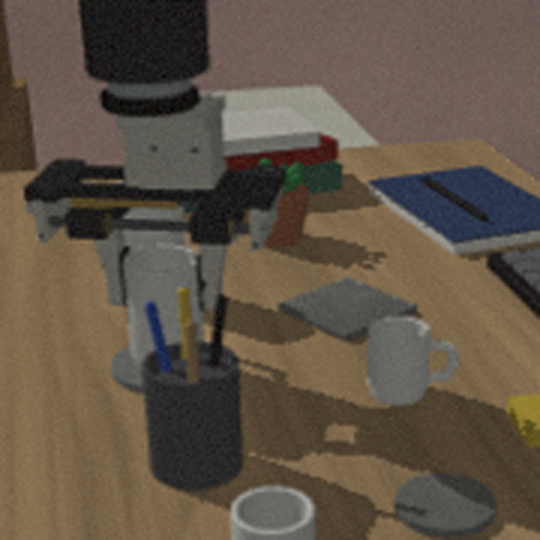

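```bash
python3 plan.py .439 .16 .0575 158.4 30
```

```text
now [0.4402 0.1617 0.0584] dist 0.0023 rot [0.1 0.5 0.3] N 1
[[0.02, 0.01, -0.05, 0.02, 0.12, 0.08]]
```

{"name": "carry_out", "arguments": {
  "deltas": [
    [0.02,0,-0.04,0,0.12,0.08],
    [0,0,0,0,0,0]
  ]
}}

```text
t: 10.0
eef_pos: [0.4407, 0.1617, 0.0586]
ee_rot: [-0.275, 1.568, 0.921]
force: [-0.6, -0.8, -3.0]
width: 0.0598
```

```bash
python3 st.py
```

```text
t 10.0 pos [0.4407 0.1617 0.0586] F [-0.6 -0.8 -3. ] w 0.0598 q [ 0.77  0.21 -0.65 -0.   -0.71 -1.15]
[[ 0.002 -0.931  0.366]
 [ 0.002  0.366  0.931]
 [-1.    -0.001  0.003]]
jaw yaw deg 158.5154126647788
```

{"name": "carry_out", "arguments": {
  "deltas": [
    [0.06,0.02,-0.08,0,0,0],
    [0,0,0,0,0,0],
    [0.03,0,0,0,0,0],
    [0,0,0,0,0,0]
  ]
}}

```text
t: 10.4
eef_pos: [0.4411, 0.1619, 0.0582]
ee_rot: [-0.411, 1.561, 0.787]
force: [-1.6, -0.2, 0.7]
width: 0.0602
```

```bash
python3 st.py
```

```text
t 10.4 pos [0.4411 0.1619 0.0582] F [-1.6 -0.2  0.7] w 0.0602 q [ 0.77  0.21 -0.65 -0.   -0.7  -1.15]
[[ 0.007 -0.931  0.365]
 [ 0.007  0.365  0.931]
 [-1.    -0.004  0.009]]
jaw yaw deg 158.61389420755296
```

{"name": "carry_out", "arguments": {
  "deltas": [
    [0,0,0,0,0,0],
    [0,0,0,0,0,0],
    [0,0,0,0,0,0],
    [0,0,0,0,0,0],
    [0,0,0,0,0,0]
  ],
  "hand": 0
}}

```text
t: 10.9
eef_pos: [0.4409, 0.1608, 0.057]
ee_rot: [-0.47, 1.563, 0.727]
force: [-0.9, -0.6, 0.2]
width: 0.0867
```

{"name": "carry_out", "arguments": {
  "deltas": [
    [-0.2,0,0,0,0,0],
    [-0.5,0,0,0,0,0],
    [-0.7,0,0,0,0,0],
    [-0.8,0,0,0,0,0],
    [-0.8,0,0,0,0,0]
  ]
}}

```text
t: 11.4
eef_pos: [0.4378, 0.1579, 0.1785]
ee_rot: [2.665, 1.568, -2.422]
force: [0.9, 0.6, 0.4]
width: 0.0877
```

{"name": "carry_out", "arguments": {
  "deltas": [
    [-0.8,0,0,0,0,0],
    [-0.5,0,0,0,0,0],
    [0,0,0,0,0,0]
  ]
}}

```text
t: 11.7
eef_pos: [0.4394, 0.1587, 0.2395]
ee_rot: [-0.636, 1.564, 0.561]
force: [0.3, 0.6, 0.0]
width: 0.0877
```

```bash
python3 st.py; python3 wr.py w7 .437,.1577,.008,.047 .437,.1577,.1,.031
```

```text
t 11.7 pos [0.4394 0.1587 0.2395] F [0.3 0.6 0. ] w 0.0877 q [ 0.77 -0.   -0.41  0.   -1.16 -1.15]
[[ 0.006 -0.931  0.365]
 [ 0.004  0.365  0.931]
 [-1.    -0.004  0.005]]
jaw yaw deg 158.58768101864626
```

View pics/w7.png

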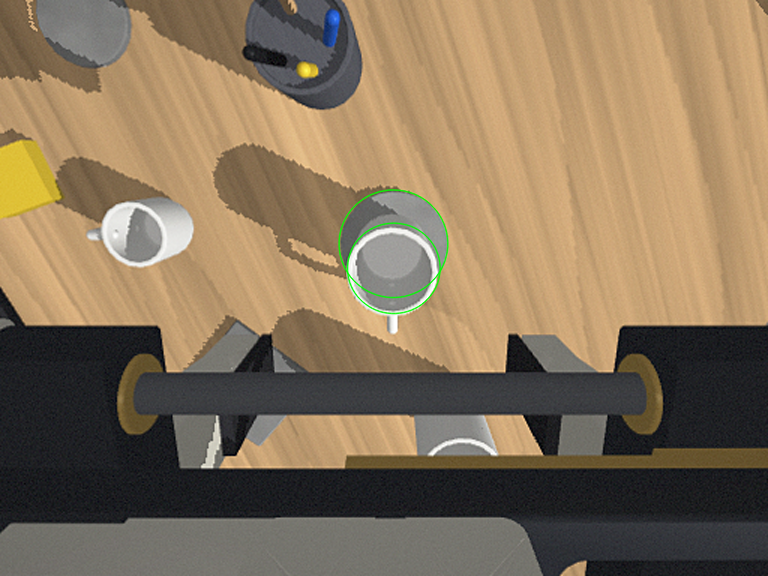

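```bash
python3 plan.py .447 .318 .24 158.6 40
```

```text
now [0.4388 0.1584 0.2382] dist 0.1598 rot [-0.   0.2  0.2] N 4
[[-0.01, 0.32, 0.95, 0.0, 0.02, 0.01], [-0.01, 0.32, 0.95, 0.0, 0.02, 0.01], [-0.01, 0.32, 0.95, 0.0, 0.02, 0.01], [-0.01, 0.32, 0.95, 0.0, 0.02, 0.01]]
```

{"name": "carry_out", "arguments": {
  "deltas": [
    [-0.05,0.32,0.95,0,0.02,0.01],
    [-0.02,0.32,0.95,0,0.02,0.01],
    [-0.02,0.32,0.95,0,0,0],
    [0,0.32,0.95,0,0,0],
    [0,0,0,0,0,0]
  ]
}}

```text
t: 12.25
eef_pos: [0.4449, 0.3215, 0.2392]
ee_rot: [2.785, 1.569, -2.305]
force: [0.3, -1.3, -0.2]
width: 0.0878
```

```bash
python3 plan.py .447 .318 .16 158.6 40; python3 wr.py w8 .447,.318,.11,.031 .447,.318,0,.028
```

```text
now [0.4449 0.3215 0.2392] dist 0.0793 rot [-0.3 -0.1 -0. ] N 2
[[0.99, -0.04, -0.03, -0.03, -0.01, -0.01], [0.99, -0.04, -0.03, -0.03, -0.01, -0.01]]
```

View pics/w8.png

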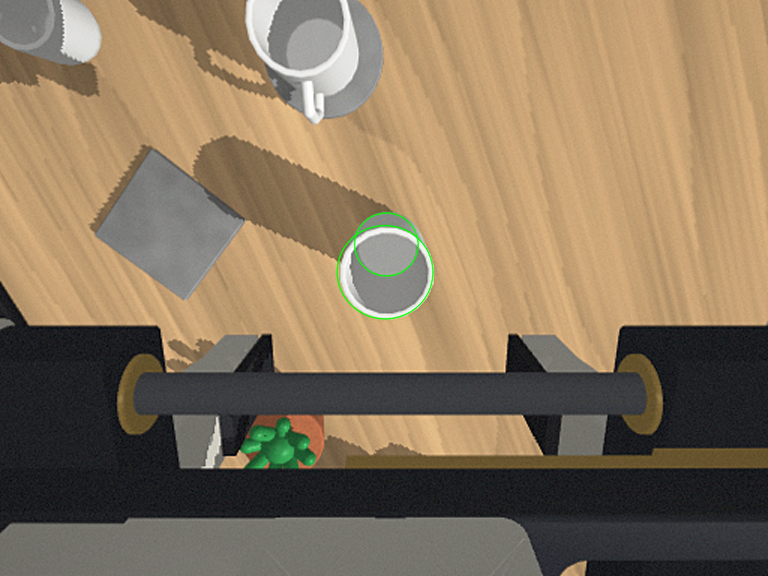

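```bash
python3 - <<'E'
from h import *
c=np.load("pics/w8.npy",allow_pickle=True).item()
P=np.array([atz(c,np.array(p)/1.5,.008) for p in [(151,147),(243,222),(185,299),(94,230)]]);print(P.round(4),P.mean(0))
E
```

```text
[[0.5951 0.1709 0.008 ]
 [0.5524 0.2539 0.008 ]
 [0.6312 0.2963 0.008 ]
 [0.6744 0.2126 0.008 ]] [0.61329655 0.2334259  0.008     ]
```

{"name": "carry_out", "arguments": {
  "deltas": [
    [0.4,-0.08,-0.05,0,0,0],
    [0.7,0,0,0,0,0],
    [0.7,0,0,0,0,0],
    [0.4,0,0,0,0,0],
    [0,0,0,0,0,0]
  ]
}}

```text
t: 12.8
eef_pos: [0.4444, 0.3116, 0.1454]
ee_rot: [2.771, 1.562, -2.32]
force: [0.9, -0.4, -0.9]
width: 0.0873
```

```bash
python3 plan.py .447 .318 .068 158.6 40; python3 wr.py w9 .447,.318,.11,.031 .447,.318,0,.028
```

```text
now [0.4444 0.3116 0.1454] dist 0.0777 rot [-0.3 -0.5 -0.2] N 2
[[0.97, 0.0, 0.09, -0.04, -0.06, -0.02], [0.97, 0.0, 0.09, -0.04, -0.06, -0.02]]
```

View pics/w9.png

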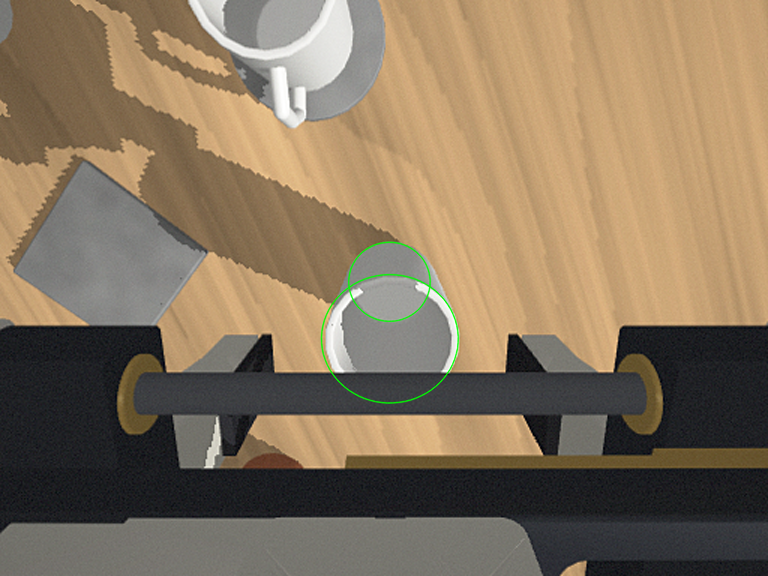

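{"name": "carry_out", "arguments": {
  "deltas": [
    [0.3,0,0.15,0,-0.12,-0.05],
    [0.5,0,0.02,0,0,0],
    [0.6,0,0.02,0,0,0],
    [0.5,0,0,0,0,0],
    [0,0,0,0,0,0]
  ]
}}

```text
t: 13.35
eef_pos: [0.4507, 0.32, 0.0748]
ee_rot: [-0.433, 1.56, 0.758]
force: [-0.7, -0.3, 0.2]
width: 0.0878
```

```bash
python3 plan.py .447 .318 .07 158.6 40
```

```text
now [0.4507 0.32   0.0748] dist 0.0064 rot [-0.4  0.5  0.3] N 1
[[0.12, 0.07, -0.08, -0.09, 0.14, 0.06]]
```

{"name": "carry_out", "arguments": {
  "deltas": [
    [0.1,0.07,-0.07,0,0.13,0.06],
    [0,0,0,0,0,0]
  ]
}}

```text
t: 13.55
eef_pos: [0.4478, 0.3189, 0.073]
ee_rot: [-0.45, 1.569, 0.741]
force: [0.1, -0.1, 0.3]
width: 0.0878
```

{"name": "carry_out", "arguments": {
  "deltas": [
    [0,0,0,0,0,0],
    [0,0,0,0,0,0],
    [0,0,0,0,0,0],
    [0,0,0,0,0,0],
    [0,0,0,0,0,0]
  ],
  "hand": 1,
  "newtons": 25
}}

```text
t: 14.05
eef_pos: [0.4488, 0.3203, 0.0764]
ee_rot: [-0.314, 1.564, 0.877]
force: [0.0, -1.1, -2.0]
width: 0.0613
```

```bash
python3 st.py; python3 -c "
from station import cams;cams.grab_frame('scene');cams.grab_frame('scene')"; python3 st.py
```

```text
t 14.05 pos [0.4488 0.3203 0.0764] F [ 0.  -1.1 -2. ] w 0.0613 q [ 0.98  0.3  -0.46  0.   -0.8  -1.36]
[[ 0.005 -0.929  0.37 ]
 [ 0.005  0.37   0.929]
 [-1.    -0.002  0.007]]
jaw yaw deg 158.26491087056903
t 14.15 pos [0.4489 0.3203 0.0764] F [-1.2  0.8 -0.2] w 0.0611 q [ 0.98  0.3  -0.46  0.   -0.8  -1.36]
[[ 0.005 -0.929  0.37 ]
 [ 0.005  0.37   0.929]
 [-1.    -0.002  0.007]]
jaw yaw deg 158.26383194228222
```

{"name": "carry_out", "arguments": {
  "deltas": [
    [-0.1,0,0,0,0,0],
    [-0.3,0,0,0,0,0],
    [-0.5,0,0,0,0,0],
    [-0.6,0,0,0,0,0],
    [-0.3,0,0,0,0,0]
  ]
}}

```text
t: 14.65
eef_pos: [0.4473, 0.3181, 0.1504]
ee_rot: [-1.124, 1.57, 0.067]
force: [0.2, 0.5, -2.5]
width: 0.0612
```

```bash
python3 st.py;python3 plan.py .617 .236 .15 158.3 25
```

```text
t 14.65 pos [0.4473 0.3181 0.1504] F [ 0.2  0.5 -2.5] w 0.0612 q [ 0.98  0.22 -0.37  0.   -0.98 -1.36]
[[ 0.001 -0.929  0.371]
 [ 0.     0.371  0.929]
 [-1.    -0.001  0.   ]]
jaw yaw deg 158.24198500833458
now [0.4473 0.3181 0.1504] dist 0.1885 rot [-0.1  0.   0. ] N 8
[[0.0, -0.59, -0.04, 0.0, 0.0, 0.0], [0.0, -0.59, -0.04, 0.0, 0.0, 0.0], [0.0, -0.59, -0.04, 0.0, 0.0, 0.0], [0.0, -0.59, -0.04, 0.0, 0.0, 0.0], [0.0, -0.59, -0.04, 0.0, 0.0, 0.0]]
[[0.0, -0.59, -0.04, 0.0, 0.0, 0.0], [0.0, -0.59, -0.04, 0.0, 0.0, 0.0], [0.0, -0.59, -0.04, 0.0, 0.0, 0.0]]
```

{"name": "carry_out", "arguments": {
  "deltas": [
    [-0.1,-0.25,-0.02,0,0,0],
    [-0.1,-0.5,-0.04,0,0,0],
    [-0.05,-0.6,-0.04,0,0,0],
    [-0.05,-0.6,-0.04,0,0,0],
    [-0.05,-0.6,-0.04,0,0,0]
  ]
}}

```text
t: 15.15
eef_pos: [0.5423, 0.2733, 0.1702]
ee_rot: [-0.329, 1.565, 0.867]
force: [-0.1, -1.2, -2.5]
width: 0.0613
```

{"name": "carry_out", "arguments": {
  "deltas": [
    [0,-0.6,-0.04,0,0,0],
    [0,-0.6,-0.04,0,0,0],
    [0,-0.4,-0.04,0,0,0],
    [0,-0.2,0,0,0,0],
    [0,0,0,0,0,0]
  ]
}}

```text
t: 15.65
eef_pos: [0.6131, 0.2373, 0.1697]
ee_rot: [-0.258, 1.567, 0.934]
force: [-0.2, -0.8, -2.7]
width: 0.0614
```

```bash
python3 st.py;python3 plan.py .617 .236 .15 158.3 25; python3 wr.py w10
```

```text
t 15.65 pos [0.6131 0.2373 0.1697] F [-0.2 -0.8 -2.7] w 0.0614 q [ 0.66  0.37 -0.11 -0.   -1.09 -1.04]
[[ 0.002 -0.929  0.369]
 [ 0.003  0.369  0.929]
 [-1.    -0.001  0.003]]
jaw yaw deg 158.32273371856635
now [0.6131 0.2373 0.1697] dist 0.0201 rot [0.  0.2 0.1] N 1
[[0.49, -0.1, 0.0, 0.01, 0.05, 0.01]]
```

View pics/w10.png

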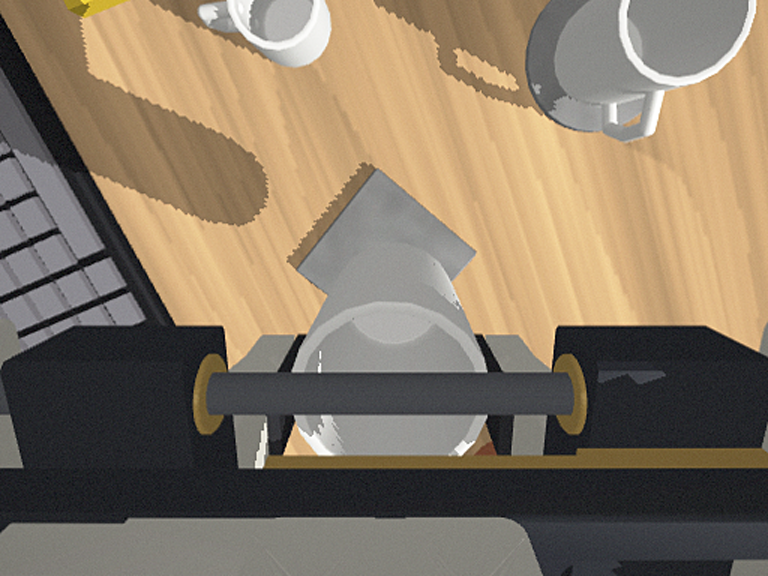

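```bash
python3 - <<'E'
from h import *
c=np.load("pics/w10.npy",allow_pickle=True).item()
P=np.array([atz(c,np.array(p)/1.5,.008) for p in [(298,268),(374,167),(476,254)]]);print(P.round(4),(P[0]+P[2])/2)
E
python3 plan.py .617 .2355 .10 158.3 25
```

```text
[[0.6753 0.2152 0.008 ]
 [0.5979 0.1704 0.008 ]
 [0.553  0.2528 0.008 ]] [0.61416492 0.23401693 0.008     ]
now [0.6124 0.2376 0.1697] dist 0.0698 rot [0.  0.2 0. ] N 3
[[0.58, -0.04, 0.0, 0.0, 0.02, 0.0], [0.58, -0.04, 0.0, 0.0, 0.02, 0.0], [0.58, -0.04, 0.0, 0.0, 0.02, 0.0]]
```

{"name": "carry_out", "arguments": {
  "deltas": [
    [0.3,-0.09,0,0,0.05,0],
    [0.5,0,0,0,0,0],
    [0.4,0,0,0,0,0],
    [0.2,0,0,0,0,0],
    [0,0,0,0,0,0]
  ]
}}

```text
t: 16.2
eef_pos: [0.6128, 0.2383, 0.1102]
ee_rot: [2.438, 1.57, -2.649]
force: [0.8, -0.0, -1.2]
width: 0.061
```

```bash
python3 st.py;python3 plan.py .616 .237 .0844 158.3 25
```

```text
t 16.2 pos [0.6128 0.2383 0.1102] F [ 0.8 -0.  -1.2] w 0.061 q [ 0.67  0.42 -0.18 -0.   -0.98 -1.04]
[[-0.    -0.931  0.366]
 [-0.     0.366  0.931]
 [-1.     0.    -0.   ]]
jaw yaw deg 158.54551651916984
now [0.6128 0.2383 0.1102] dist 0.0261 rot [ 0.2 -0.  -0. ] N 2
[[0.32, -0.04, 0.0, 0.03, 0.0, 0.0], [0.32, -0.04, 0.0, 0.03, 0.0, 0.0]]
```

{"name": "carry_out", "arguments": {
  "deltas": [
    [0.3,-0.08,0,0,0,0],
    [0.2,0,0,0,0,0],
    [0.05,0,0,0,0,0],
    [0,0,0,0,0,0]
  ]
}}

```text
t: 16.6
eef_pos: [0.6162, 0.2381, 0.0875]
ee_rot: [-0.801, 1.57, 0.396]
force: [0.2, 0.4, -1.9]
width: 0.061
```

```bash
python3 st.py;python3 plan.py .616 .237 .0844 158.3 25
```

```text
t 16.6 pos [0.6162 0.2381 0.0875] F [ 0.2  0.4 -1.9] w 0.061 q [ 0.66  0.45 -0.19  0.   -0.93 -1.04]
[[ 0.001 -0.931  0.364]
 [ 0.     0.364  0.931]
 [-1.    -0.001  0.001]]
jaw yaw deg 158.62601877973475
now [0.6162 0.2381 0.0875] dist 0.0033 rot [0.3 0.  0. ] N 1
[[0.08, 0.0, -0.03, 0.08, 0.01, 0.01]]
```

{"name": "carry_out", "arguments": {
  "deltas": [
    [0.08,0,-0.02,0,0,0],
    [0,0,0,0,0,0],
    [0.05,0,0,0,0,0],
    [0,0,0,0,0,0]
  ]
}}

```text
t: 17.0
eef_pos: [0.6173, 0.238, 0.0848]
ee_rot: [-0.73, 1.566, 0.468]
force: [0.4, 0.0, -2.7]
width: 0.0613
```

```bash
python3 st.py
```

```text
t 17.0 pos [0.6173 0.238  0.0848] F [ 0.4  0.  -2.7] w 0.0613 q [ 0.66  0.45 -0.2   0.   -0.92 -1.04]
[[ 0.005 -0.931  0.364]
 [ 0.002  0.364  0.931]
 [-1.    -0.003  0.004]]
jaw yaw deg 158.657654721655
```

{"name": "carry_out", "arguments": {
  "deltas": [
    [0.06,0,-0.02,0,0,0],
    [0,0,0,0,0,0],
    [0.05,0,0,0,0,0],
    [0,0,0,0,0,0]
  ]
}}

```text
t: 17.4
eef_pos: [0.6186, 0.2389, 0.0844]
ee_rot: [-0.676, 1.56, 0.524]
force: [0.5, -0.6, -2.4]
width: 0.061
```

{"name": "carry_out", "arguments": {
  "deltas": [
    [0.05,0,-0.02,0,0,0],
    [0,0,0,0,0,0]
  ]
}}

```text
t: 17.6
eef_pos: [0.619, 0.2393, 0.0844]
ee_rot: [-0.651, 1.556, 0.549]
force: [0.2, 0.5, -2.9]
width: 0.0611
```

```bash
python3 st.py
```

```text
t 17.6 pos [0.619  0.2393 0.0844] F [ 0.2  0.5 -2.9] w 0.0611 q [ 0.66  0.45 -0.2   0.   -0.91 -1.03]
[[ 0.012 -0.932  0.362]
 [ 0.007  0.362  0.932]
 [-1.    -0.009  0.011]]
jaw yaw deg 158.7845114110826
```

```bash
python3 plan.py .616 .237 .082 158.6 25
```

```text
now [0.619  0.2393 0.0844] dist 0.0045 rot [0.2 0.7 0.5] N 1
[[0.06, 0.05, -0.08, 0.05, 0.16, 0.12]]
```

{"name": "carry_out", "arguments": {
  "deltas": [
    [0.08,0.05,-0.08,0,0.16,0.12],
    [0,0,0,0,0,0]
  ]
}}

```text
t: 17.8
eef_pos: [0.6194, 0.2395, 0.0845]
ee_rot: [-0.728, 1.562, 0.474]
force: [0.4, -0.0, -3.0]
width: 0.0608
```

```bash
python3 st.py; python3 plan.py .616 .237 .082 158.6 25
```

```text
t 17.8 pos [0.6194 0.2395 0.0845] F [ 0.4 -0.  -3. ] w 0.0608 q [ 0.66  0.45 -0.19  0.   -0.92 -1.03]
[[ 0.008 -0.933  0.36 ]
 [ 0.004  0.36   0.933]
 [-1.    -0.006  0.007]]
jaw yaw deg 158.89138279896125
now [0.6194 0.2395 0.0845] dist 0.0049 rot [0.3 0.4 0.3] N 1
[[0.06, 0.06, -0.09, 0.07, 0.09, 0.08]]
```

{"name": "carry_out", "arguments": {
  "deltas": [
    [0.1,0.06,-0.1,0,0.1,0.08],
    [0.06,0.02,-0.05,0,0.05,0.05]
  ]
}}

```text
t: 18.0
eef_pos: [0.619, 0.2392, 0.0838]
ee_rot: [-0.641, 1.563, 0.564]
force: [-4.0, 4.7, 14.2]
width: 0.0611
```

```bash
python3 st.py; python3 plan.py .616 .237 .082 158.6 25
```

```text
t 18.0 pos [0.619  0.2392 0.0838] F [-4.   4.7 14.2] w 0.0611 q [ 0.66  0.45 -0.2   0.   -0.92 -1.03]
[[ 0.007 -0.934  0.357]
 [ 0.004  0.357  0.934]
 [-1.    -0.005  0.006]]
jaw yaw deg 159.0539886716075
now [0.619  0.2392 0.0838] dist 0.0042 rot [0.5 0.4 0.3] N 1
[[0.05, 0.05, -0.08, 0.11, 0.09, 0.07]]
```

{"name": "carry_out", "arguments": {
  "deltas": [
    [0,0,0,0,0,0],
    [0,0,0,0,0,0]
  ]
}}

```text
t: 18.2
eef_pos: [0.6191, 0.2395, 0.0839]
ee_rot: [-0.615, 1.562, 0.59]
force: [-1.9, 1.7, 1.1]
width: 0.0614
```

{"name": "carry_out", "arguments": {
  "deltas": [
    [0,0,0,0,0,0],
    [0,0,0,0,0,0],
    [0,0,0,0,0,0],
    [0,0,0,0,0,0],
    [0,0,0,0,0,0]
  ],
  "hand": 0
}}

```text
t: 18.7
eef_pos: [0.618, 0.2376, 0.0813]
ee_rot: [-0.749, 1.567, 0.455]
force: [-0.3, 0.2, 0.4]
width: 0.0868
```

{"name": "carry_out", "arguments": {
  "deltas": [
    [-0.2,0,0,0,0.05,0.05],
    [-0.5,0,0,0,0.05,0.03],
    [-0.7,0,0,0,0,0],
    [-0.8,0,0,0,0,0],
    [-0.8,0,0,0,0,0]
  ]
}}

```text
t: 19.2
eef_pos: [0.6159, 0.2361, 0.2011]
ee_rot: [2.511, 1.553, -2.569]
force: [1.0, -0.0, 0.3]
width: 0.0876
```

{"name": "carry_out", "arguments": {
  "deltas": [
    [-0.8,0,0,0,0,0],
    [-0.3,0,0,0,0,0],
    [0,0,0,0,0,0]
  ]
}}

```text
t: 19.5
eef_pos: [0.6185, 0.2372, 0.2546]
ee_rot: [2.59, 1.562, -2.489]
force: [0.5, 0.4, 0.3]
width: 0.0876
```

```bash
python3 st.py; python3 wr.py w11 .6145,.234,.118,.031 .6145,.234,.008,.028
```

```text
t 19.5 pos [0.6185 0.2372 0.2546] F [0.5 0.4 0.3] w 0.0876 q [ 0.66  0.33  0.03 -0.   -1.28 -1.03]
[[-0.007 -0.934  0.358]
 [-0.005  0.358  0.934]
 [-1.     0.004 -0.007]]
jaw yaw deg 158.9948713606823
```

View pics/w11.png

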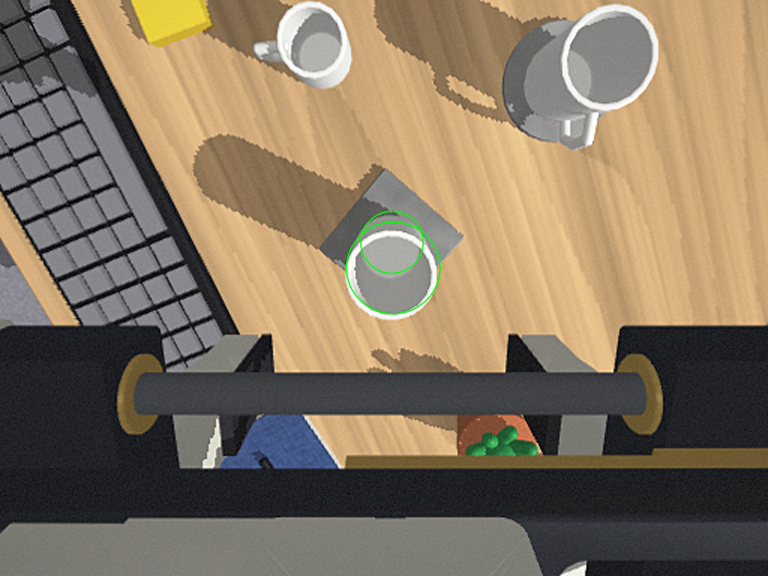

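```bash
python3 plan.py .6125 .07 .2 74 40
```

```text
now [0.6183 0.2371 0.2537] dist 0.1756 rot [85.  -0.6  0.1] N 22
[[0.06, -0.06, -0.18, 0.97, -0.01, 0.0], [0.06, -0.07, -0.17, 0.97, -0.01, 0.0], [0.06, -0.09, -0.17, 0.97, -0.01, 0.0], [0.06, -0.1, -0.16, 0.97, -0.01, 0.0], [0.06, -0.11, -0.16, 0.97, -0.01, 0.0]]
[[0.06, -0.12, -0.15, 0.97, -0.01, 0.0], [0.06, -0.13, -0.14, 0.97, -0.01, 0.0], [0.06, -0.14, -0.13, 0.97, -0.01, 0.0], [0.06, -0.15, -0.12, 0.97, -0.01, 0.0], [0.06, -0.15, -0.11, 0.97, -0.01, 0.0]]
[[0.06, -0.16, -0.1, 0.97, -0.01, 0.0], [0.06, -0.17, -0.09, 0.97, -0.01, 0.0], [0.06, -0.17, -0.08, 0.97, -0.01, 0.0], [0.06, -0.18, -0.07, 0.97, -0.01, 0.0], [0.06, -0.18, -0.06, 0.97, -0.01, 0.0]]
[[0.06, -0.19, -0.04, 0.97, -0.01, 0.0], [0.06, -0.19, -0.03, 0.97, -0.01, 0.0], [0.06, -0.19, -0.02, 0.97, -0.01, 0.0], [0.06, -0.19, 0.0, 0.97, -0.01, 0.0], [0.06, -0.19, 0.01, 0.97, -0.01, 0.0]]
[[0.06, -0.19, 0.02, 0.97, -0.01, 0.0], [0.06, -0.19, 0.03, 0.97, -0.01, 0.0]]
```

{"name": "carry_out", "arguments": {
  "deltas": [
    [0,-0.06,-0.18,1,0,0],
    [0,-0.07,-0.17,1,0,0],
    [0,-0.09,-0.17,1,0,0],
    [0,-0.1,-0.16,1,0,0],
    [0,-0.11,-0.16,1,0,0]
  ]
}}

```text
t: 20.05
eef_pos: [0.6133, 0.1976, 0.2454]
ee_rot: [2.807, 1.55, -2.632]
force: [-0.5, -0.4, -0.2]
width: 0.0878
```

{"name": "carry_out", "arguments": {
  "deltas": [
    [0.05,-0.12,-0.15,1,0,0],
    [0.05,-0.13,-0.14,1,0,0],
    [0.05,-0.14,-0.13,1,0,0],
    [0.05,-0.15,-0.12,1,0,0],
    [0.05,-0.15,-0.11,1,0,0]
  ]
}}

```text
t: 20.55
eef_pos: [0.6068, 0.1563, 0.2258]
ee_rot: [3.132, 1.535, -2.672]
force: [-1.1, -0.0, 0.2]
width: 0.0875
```

{"name": "carry_out", "arguments": {
  "deltas": [
    [0.06,-0.16,-0.1,1,0,0],
    [0.06,-0.17,-0.09,1,0,0],
    [0.06,-0.17,-0.08,1,0,0],
    [0.06,-0.18,-0.07,1,0,0],
    [0.06,-0.18,-0.06,1,0,0]
  ]
}}

```text
t: 21.05
eef_pos: [0.5977, 0.115, 0.2043]
ee_rot: [-2.817, 1.52, -2.703]
force: [-0.5, -0.1, 0.7]
width: 0.0874
```

```bash
python3 st.py; python3 plan.py .6125 .07 .2 74 40
```

```text
t 21.05 pos [0.5977 0.115  0.2043] F [-0.5 -0.1  0.7] w 0.0874 q [ 0.51  0.3  -0.13 -0.   -1.2  -1.96]
[[-0.046 -0.114  0.992]
 [-0.022  0.993  0.113]
 [-0.999 -0.016 -0.048]]
jaw yaw deg 96.54535643882512
now [0.5977 0.115  0.2043] dist 0.0475 rot [22.5 -2.5  1.5] N 6
[[0.02, -0.19, 0.04, 0.94, -0.11, 0.06], [0.02, -0.19, 0.05, 0.94, -0.11, 0.06], [0.02, -0.19, 0.07, 0.94, -0.11, 0.06], [0.02, -0.18, 0.08, 0.94, -0.11, 0.06], [0.02, -0.18, 0.09, 0.94, -0.11, 0.06]]
[[0.02, -0.17, 0.1, 0.94, -0.11, 0.06]]
```

{"name": "carry_out", "arguments": {
  "deltas": [
    [-0.02,-0.19,0.04,0.94,-0.15,0.06],
    [0,-0.19,0.05,0.94,-0.15,0.06],
    [0,-0.19,0.07,0.94,-0.15,0.06],
    [0,-0.18,0.08,0.94,-0.15,0.06],
    [0,-0.18,0.09,0.94,-0.15,0.06]
  ]
}}

```text
t: 21.55
eef_pos: [0.6052, 0.0742, 0.1951]
ee_rot: [-2.014, 1.561, -2.244]
force: [-0.0, -0.6, -0.6]
width: 0.0877
```

{"name": "carry_out", "arguments": {
  "deltas": [
    [0,-0.17,0.1,0.8,-0.1,0.06],
    [0,0,0,0,0,0]
  ]
}}

```text
t: 21.75
eef_pos: [0.6056, 0.0651, 0.1915]
ee_rot: [-1.738, 1.563, -2.029]
force: [0.0, -0.2, -1.2]
width: 0.0877
```

```bash
python3 st.py; python3 plan.py .6125 .07 .2 74 40; python3 wr.py w12 .6135,.0702,.058,.025 .6135,.0702,0,.021
```

```text
t 21.75 pos [0.6056 0.0651 0.1915] F [ 0.  -0.2 -1.2] w 0.0877 q [ 0.43  0.28 -0.19  0.01 -1.11 -2.29]
[[-0.004  0.286  0.958]
 [-0.007  0.958 -0.286]
 [-1.    -0.008 -0.001]]
jaw yaw deg 73.3815257992185
now [0.6056 0.0651 0.1915] dist 0.012 rot [-0.6 -0.1  0.5] N 1
[[-0.21, 0.17, 0.13, -0.15, -0.02, 0.11]]
```

View pics/w12.png

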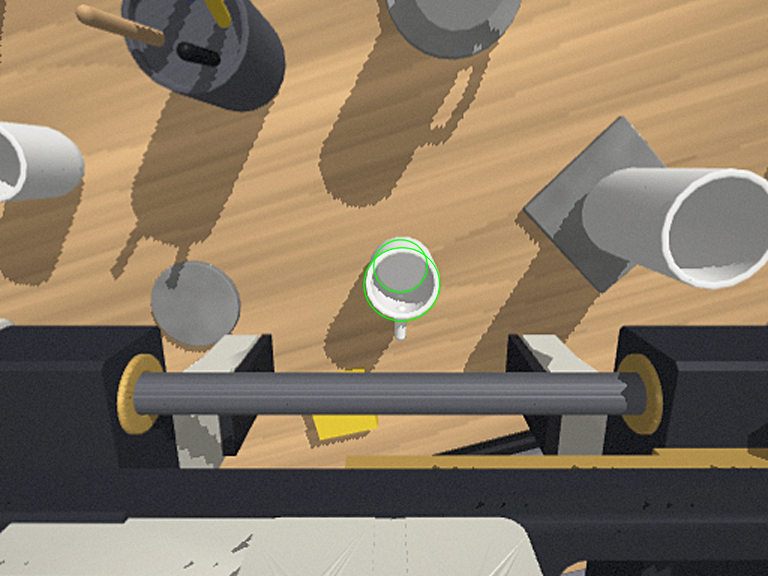

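```bash
python3 - <<'E'
from h import *
c=np.load("pics/w12.npy",allow_pickle=True).item()
print(atz(c,np.array([195.5,303.5])/1.5,.008))
from scipy.optimize import least_squares
s=np.array([151,240,261,346])/1.5
print(least_squares(lambda p:box(c,p[0],p[1],.008,.035)-s,[.6,-.1]).x)
E
python3 plan.py .6130 .0702 .13 73.5 40
```

```text
[ 0.59515491 -0.09223373  0.008     ]
[ 0.59599437 -0.09252357]
now [0.6054 0.0654 0.1914] dist 0.0621 rot [-0.  -0.1  0.5] N 2
[[0.77, 0.09, 0.07, 0.0, -0.01, 0.06], [0.77, 0.09, 0.07, 0.0, -0.01, 0.06]]
```

{"name": "carry_out", "arguments": {
  "deltas": [
    [0.2,0.15,0.2,0,0,0.1],
    [0.6,0,0,0,0,0],
    [0.7,0,0,0,0,0],
    [0.5,0,0,0,0,0],
    [0,0,0,0,0,0]
  ]
}}

```text
t: 22.3
eef_pos: [0.6162, 0.0714, 0.1049]
ee_rot: [-3.023, 1.567, 2.98]
force: [-0.1, -0.2, -0.2]
width: 0.0879
```

```bash
python3 plan.py .6130 .0702 .023 73.5 40;python3 wr.py w13 .6135,.0702,.058,.025 .6135,.0702,0,.021
```

```text
now [0.6162 0.0714 0.1049] dist 0.082 rot [ 0.4 -0.2  0. ] N 3
[[0.68, -0.02, -0.02, 0.04, -0.02, 0.0], [0.68, -0.02, -0.02, 0.04, -0.02, 0.0], [0.68, -0.02, -0.02, 0.04, -0.02, 0.0]]
```

View pics/w13.png

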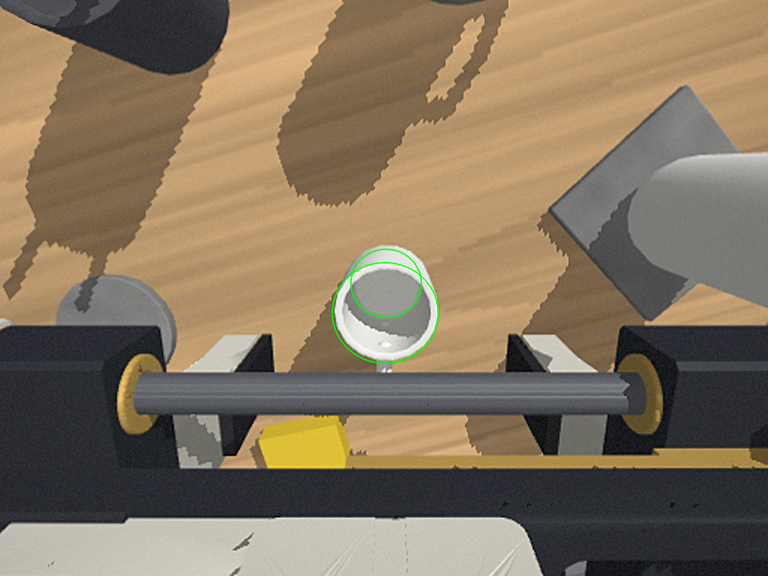

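{"name": "carry_out", "arguments": {
  "deltas": [
    [0.4,-0.05,-0.06,0,0,0],
    [0.6,0,0,0,0,0],
    [0.6,0,0,0,0,0],
    [0.35,0,0,0,0,0],
    [0,0,0,0,0,0]
  ]
}}

```text
t: 22.85
eef_pos: [0.6196, 0.0732, 0.0312]
ee_rot: [0.755, 1.564, 0.48]
force: [0.3, -0.2, 1.4]
width: 0.0878
```

```bash
python3 plan.py .6130 .0702 .023 73.5 40
```

```text
now [0.6196 0.0732 0.0312] dist 0.011 rot [ 0.8  0.3 -0.3] N 1
[[0.2, -0.12, -0.14, 0.19, 0.07, -0.07]]
```

{"name": "carry_out", "arguments": {
  "deltas": [
    [0.18,-0.1,-0.13,0.15,0.08,-0.07],
    [0.04,0,0,0,0,0],
    [0,0,0,0,0,0]
  ]
}}

```text
t: 23.15
eef_pos: [0.6151, 0.0714, 0.0245]
ee_rot: [0.579, 1.568, 0.294]
force: [-0.3, -0.7, 0.6]
width: 0.0876
```

```bash
python3 plan.py .6130 .0702 .023 73.5 40
```

```text
now [0.6151 0.0714 0.0245] dist 0.0029 rot [ 0.2  0.1 -0.1] N 1
[[0.04, -0.04, -0.04, 0.05, 0.03, -0.02]]
```

{"name": "carry_out", "arguments": {
  "deltas": [
    [0.02,-0.04,-0.03,0,0,0],
    [0,0,0,0,0,0],
    [0,0,0,0,0,0],
    [0,0,0,0,0,0],
    [0,0,0,0,0,0]
  ],
  "hand": 1,
  "newtons": 20
}}

```text
t: 23.65
eef_pos: [0.6146, 0.0705, 0.026]
ee_rot: [0.622, 1.565, 0.337]
force: [-0.6, 0.2, 0.1]
width: 0.0534
```

{"name": "carry_out", "arguments": {
  "deltas": [
    [0,0,0,0,0,0],
    [0,0,0,0,0,0],
    [0,0,0,0,0,0]
  ]
}}

```text
t: 23.95
eef_pos: [0.6147, 0.0704, 0.026]
ee_rot: [0.605, 1.565, 0.321]
force: [-0.3, -0.6, -0.3]
width: 0.0483
```

```bash
python3 st.py
```

```text
t 23.95 pos [0.6147 0.0704 0.026 ] F [-0.3 -0.6 -0.3] w 0.0483 q [ 0.43  0.46 -0.35  0.   -0.76 -2.29]
[[ 0.006  0.28   0.96 ]
 [ 0.002  0.96  -0.28 ]
 [-1.     0.003  0.005]]
jaw yaw deg 73.71347707387683
```

{"name": "carry_out", "arguments": {
  "deltas": [
    [-0.1,0,0,0,0,0],
    [-0.3,0,0,0,0,0],
    [-0.5,0,0,0,0,0],
    [-0.5,0,0,0,0,0],
    [-0.2,0,0,0,0,0]
  ]
}}

```text
t: 24.45
eef_pos: [0.6127, 0.0698, 0.0922]
ee_rot: [0.533, 1.569, 0.249]
force: [0.0, 0.3, -2.7]
width: 0.0481
```

```bash
python3 st.py;python3 plan.py .5965 -.094 .1 73.6 25
```

```text
t 24.45 pos [0.6127 0.0698 0.0922] F [ 0.   0.3 -2.7] w 0.0481 q [ 0.43  0.38 -0.29  0.   -0.9  -2.29]
[[ 0.001  0.281  0.96 ]
 [ 0.     0.96  -0.281]
 [-1.     0.001  0.001]]
jaw yaw deg 73.6904725901188
now [0.6127 0.0698 0.0922] dist 0.1648 rot [ 0.1  0.1 -0. ] N 7
[[-0.03, -0.58, 0.11, 0.0, 0.0, 0.0], [-0.03, -0.58, 0.11, 0.0, 0.0, 0.0], [-0.03, -0.58, 0.11, 0.0, 0.0, 0.0], [-0.03, -0.58, 0.11, 0.0, 0.0, 0.0], [-0.03, -0.58, 0.11, 0.0, 0.0, 0.0]]
[[-0.03, -0.58, 0.11, 0.0, 0.0, 0.0], [-0.03, -0.58, 0.11, 0.0, 0.0, 0.0]]
```

{"name": "carry_out", "arguments": {
  "deltas": [
    [-0.08,-0.25,0.05,0,0,0],
    [-0.05,-0.5,0.1,0,0,0],
    [-0.03,-0.6,0.11,0,0,0],
    [-0.03,-0.6,0.11,0,0,0],
    [-0.03,-0.6,0.11,0,0,0]
  ]
}}

```text
t: 24.95
eef_pos: [0.6019, -0.0356, 0.1022]
ee_rot: [0.863, 1.567, 0.583]
force: [0.8, 0.1, -1.5]
width: 0.0477
```

{"name": "carry_out", "arguments": {
  "deltas": [
    [-0.03,-0.6,0.11,0,0,0],
    [-0.03,-0.4,0.08,0,0,0],
    [0,-0.2,0.05,0,0,0],
    [0,0,0,0,0,0]
  ]
}}

```text
t: 25.35
eef_pos: [0.5952, -0.0905, 0.1032]
ee_rot: [1.965, 1.569, 1.68]
force: [-0.4, 0.1, -1.8]
width: 0.0479
```

```bash
python3 st.py;python3 plan.py .5965 -.094 .06 73.6 25;python3 wr.py w14 .5955,-.094,.008,.035
```

```text
t 25.35 pos [ 0.5952 -0.0905  0.1032] F [-0.4  0.1 -1.8] w 0.0479 q [ 0.17  0.35 -0.31 -0.   -0.91 -2.03]
[[-0.     0.281  0.96 ]
 [ 0.002  0.96  -0.281]
 [-1.     0.002 -0.001]]
jaw yaw deg 73.70193566250389
now [ 0.5952 -0.0905  0.1032] dist 0.0434 rot [ 0.1 -0.  -0.1] N 2
[[0.54, -0.04, 0.03, 0.01, 0.0, -0.01], [0.54, -0.04, 0.03, 0.01, 0.0, -0.01]]
```

View pics/w14.png

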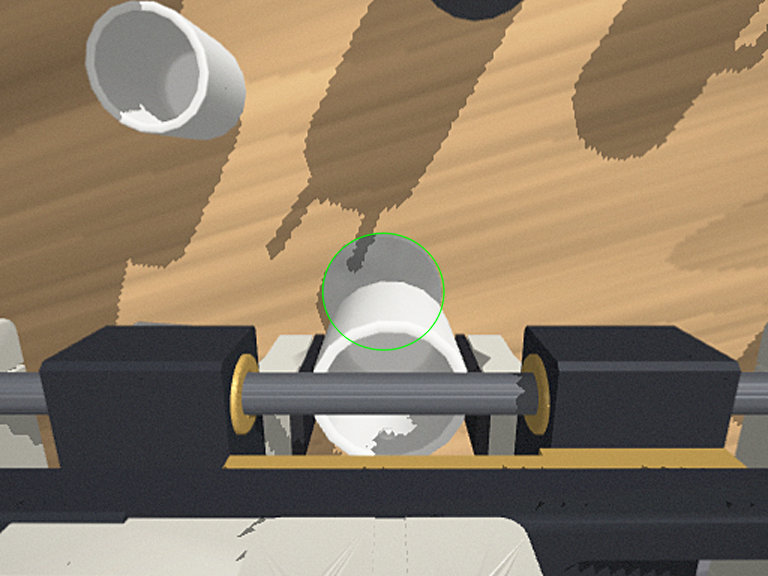

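{"name": "carry_out", "arguments": {
  "deltas": [
    [0.4,-0.08,0.05,0,0,0],
    [0.5,0,0,0,0,0],
    [0.3,0,0,0,0,0],
    [0.1,0,0,0,0,0],
    [0,0,0,0,0,0]
  ]
}}

```text
t: 25.9
eef_pos: [0.5981, -0.09, 0.0501]
ee_rot: [1.118, 1.568, 0.837]
force: [-0.2, -0.4, -0.6]
width: 0.0485
```

```bash
python3 st.py;python3 plan.py .5965 -.094 .034 73.6 25
```

```text
t 25.9 pos [ 0.5981 -0.09    0.0501] F [-0.2 -0.4 -0.6] w 0.0485 q [ 0.17  0.41 -0.36 -0.   -0.8  -2.02]
[[ 0.002  0.277  0.961]
 [ 0.002  0.961 -0.277]
 [-1.     0.003  0.001]]
jaw yaw deg 73.92460341758311
now [ 0.5981 -0.09    0.0501] dist 0.0166 rot [ 0.3  0.1 -0.1] N 1
[[0.4, -0.11, -0.01, 0.08, 0.02, -0.04]]
```

{"name": "carry_out", "arguments": {
  "deltas": [
    [0.2,-0.12,0,0,0,0],
    [0.15,0,0,0,0,0],
    [0.05,0,0,0,0,0],
    [0,0,0,0,0,0]
  ]
}}

```text
t: 26.3
eef_pos: [0.5979, -0.0944, 0.0343]
ee_rot: [0.757, 1.566, 0.478]
force: [0.3, 0.2, -0.8]
width: 0.0482
```

```bash
python3 st.py;python3 plan.py .5965 -.094 .034 73.6 25
```

```text
t 26.3 pos [ 0.5979 -0.0944  0.0343] F [ 0.3  0.2 -0.8] w 0.0482 q [ 0.16  0.43 -0.37 -0.   -0.76 -2.01]
[[ 0.004  0.276  0.961]
 [ 0.002  0.961 -0.276]
 [-1.     0.003  0.003]]
jaw yaw deg 73.98965569933111
now [ 0.5979 -0.0944  0.0343] dist 0.0015 rot [ 0.4  0.2 -0.2] N 1
[[0.01, 0.0, -0.04, 0.1, 0.05, -0.05]]
```

{"name": "carry_out", "arguments": {
  "deltas": [
    [0.05,0,-0.04,0,0.05,-0.05],
    [0.05,0,-0.02,0,0,0]
  ]
}}

```text
t: 26.5
eef_pos: [0.5983, -0.0944, 0.034]
ee_rot: [-0.062, 1.566, -0.34]
force: [-5.9, 0.9, 16.3]
width: 0.048
```

```bash
python3 st.py
```

```text
t 26.5 pos [ 0.5983 -0.0944  0.034 ] F [-5.9  0.9 16.3] w 0.048 q [ 0.17  0.43 -0.38  0.   -0.76 -2.02]
[[ 0.005  0.274  0.962]
 [-0.002  0.962 -0.274]
 [-1.    -0.     0.005]]
jaw yaw deg 74.07911219512856
```

Contact. Release and rise.

{"name": "carry_out", "arguments": {
  "deltas": [
    [0,0,0,0,0,0],
    [0,0,0,0,0,0]
  ]
}}

```text
t: 26.7
eef_pos: [0.599, -0.0944, 0.0354]
ee_rot: [0.038, 1.563, -0.24]
force: [0.2, -0.4, -2.2]
width: 0.0482
```

{"name": "carry_out", "arguments": {
  "deltas": [
    [0,0,0,0,0,0],
    [0,0,0,0,0,0],
    [0,0,0,0,0,0],
    [0,0,0,0,0,0],
    [0,0,0,0,0,0]
  ],
  "hand": 0
}}

```text
t: 27.2
eef_pos: [0.5995, -0.0943, 0.0356]
ee_rot: [0.047, 1.563, -0.23]
force: [0.2, 0.3, -0.1]
width: 0.0826
```

{"name": "carry_out", "arguments": {
  "deltas": [
    [-0.05,0,0,0,0,0],
    [-0.3,0,0,0,0,0],
    [-0.7,0,0,0,0,0],
    [-0.9,0,0,0,0,0],
    [-0.9,0,0,0,0,0]
  ]
}}

```text
t: 27.7
eef_pos: [0.5951, -0.0945, 0.1497]
ee_rot: [-2.119, 1.566, -2.397]
force: [0.9, -0.4, 0.1]
width: 0.0878
```

{"name": "carry_out", "arguments": {
  "deltas": [
    [-0.9,0,0,0,0,0],
    [-0.5,0,0,0,0,0],
    [0,0,0,0,0,0]
  ]
}}

```text
t: 28.0
eef_pos: [0.5975, -0.0947, 0.2175]
ee_rot: [-0.069, 1.562, -0.347]
force: [0.2, -0.4, -0.4]
width: 0.0874
```

```bash
python3 st.py; python3 wr.py w15 .5955,-.094,.008,.035 .5955,-.094,.066,.025; python3 plan.py .464 -.1545 .2 158 40;python3 plan.py .464 -.1545 .2 74 40
```

```text
t 28.0 pos [ 0.5975 -0.0947  0.2175] F [ 0.2 -0.4 -0.4] w 0.0874 q [ 0.17  0.25 -0.17  0.   -1.15 -2.02]
[[ 0.008  0.274  0.962]
 [-0.003  0.962 -0.274]
 [-1.    -0.001  0.009]]
jaw yaw deg 74.10495806030589
now [ 0.5971 -0.0946  0.2163] dist 0.1468 rot [-83.9   0.3   0.4] N 22
[[0.02, -0.11, -0.13, -0.95, 0.0, 0.0], [0.02, -0.1, -0.13, -0.95, 0.0, 0.0], [0.02, -0.09, -0.14, -0.95, 0.0, 0.0], [0.02, -0.08, -0.15, -0.95, 0.0, 0.0], [0.02, -0.07, -0.15, -0.95, 0.0, 0.0]]
[[0.02, -0.06, -0.15, -0.95, 0.0, 0.0], [0.02, -0.05, -0.16, -0.95, 0.0, 0.0], [0.02, -0.04, -0.16, -0.95, 0.0, 0.0], [0.02, -0.03, -0.16, -0.95, 0.0, 0.0], [0.02, -0.02, -0.17, -0.95, 0.0, 0.0]]
[[0.02, -0.01, -0.17, -0.95, 0.0, 0.0], [0.02, 0.01, -0.17, -0.95, 0.0, 0.0], [0.02, 0.02, -0.17, -0.95, 0.0, 0.0], [0.02, 0.03, -0.16, -0.95, 0.0, 0.0], [0.02, 0.04, -0.16, -0.95, 0.0, 0.0]]
[[0.02, 0.05, -0.16, -0.95, 0.0, 0.0], [0.02, 0.06, -0.15, -0.95, 0.0, 0.0], [0.02, 0.07, -0.15, -0.95, 0.0, 0.0], [0.02, 0.08, -0.15, -0.95, 0.0, 0.0], [0.02, 0.09, -0.14, -0.95, 0.0, 0.0]]
[[0.02, 0.1, -0.13, -0.95, 0.0, 0.0], [0.02, 0.11, -0.13, -0.95, 0.0, 0.0]]
now [ 0.5971 -0.0946  0.2163] dist 0.1468 rot [0.1 0.4 0. ] N 4
[[0.1, -0.59, -0.7, 0.01, 0.03, 0.0], [0.1, -0.59, -0.7, 0.01, 0.03, 0.0], [0.1, -0.59, -0.7, 0.01, 0.03, 0.0], [0.1, -0.59, -0.7, 0.01, 0.03, 0.0]]
```

View pics/w15.png

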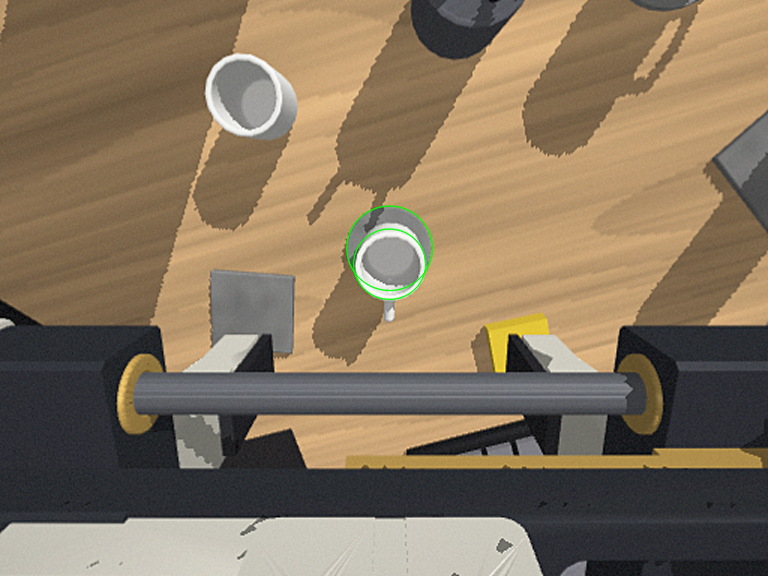

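{"name": "carry_out", "arguments": {
  "deltas": [
    [0,-0.11,-0.13,-1,0,0],
    [0,-0.1,-0.13,-1,0,0],
    [0,-0.09,-0.14,-1,0,0],
    [0,-0.08,-0.15,-1,0,0],
    [0,-0.07,-0.15,-1,0,0]
  ]
}}

```text
t: 28.55
eef_pos: [0.5632, -0.1087, 0.213]
ee_rot: [-1.023, 1.568, -0.939]
force: [-0.3, 0.0, 0.0]
width: 0.0876
```

{"name": "carry_out", "arguments": {
  "deltas": [
    [0,-0.06,-0.15,-1,0,0],
    [0,-0.05,-0.16,-1,0,0],
    [0,-0.04,-0.16,-1,0,0],
    [0,-0.03,-0.16,-1,0,0],
    [0,-0.02,-0.17,-1,0,0]
  ]
}}

```text
t: 29.05
eef_pos: [0.5286, -0.1244, 0.2084]
ee_rot: [2.913, 1.563, -2.923]
force: [-0.1, 0.7, 0.1]
width: 0.0878
```

{"name": "carry_out", "arguments": {
  "deltas": [
    [0,-0.01,-0.17,-1,0,0],
    [0,0,-0.17,-1,0,0],
    [0,0.02,-0.17,-1,0,0],
    [0,0.03,-0.16,-1,0,0],
    [0,0.04,-0.16,-1,0,0]
  ]
}}

```text
t: 29.55
eef_pos: [0.4938, -0.1408, 0.2042]
ee_rot: [2.401, 1.554, -3.072]
force: [-0.5, -0.0, -0.1]
width: 0.0875
```

```bash
python3 st.py; python3 plan.py .464 -.1545 .2 156 40
```

```text
t 29.55 pos [ 0.4938 -0.1408  0.2042] F [-0.5 -0.  -0.1] w 0.0875 q [ 0.1   0.12 -0.36 -0.   -1.11 -0.86]
[[-0.017 -0.724  0.689]
 [-0.001  0.689  0.724]
 [-1.     0.012 -0.013]]
jaw yaw deg 136.41145083789954
now [ 0.4938 -0.1408  0.2042] dist 0.0331 rot [-19.6  -0.6  -0.8] N 5
[[0.02, 0.06, -0.15, -0.98, -0.03, -0.04], [0.02, 0.07, -0.15, -0.98, -0.03, -0.04], [0.02, 0.08, -0.14, -0.98, -0.03, -0.04], [0.02, 0.09, -0.14, -0.98, -0.03, -0.04], [0.02, 0.1, -0.13, -0.98, -0.03, -0.04]]
```

{"name": "carry_out", "arguments": {
  "deltas": [
    [0,0.06,-0.15,-0.98,-0.03,-0.04],
    [0,0.07,-0.15,-0.98,-0.03,-0.04],
    [0,0.08,-0.14,-0.98,-0.03,-0.04],
    [0,0.09,-0.14,-0.98,-0.03,-0.04],
    [0,0.1,-0.1,-0.8,-0.03,-0.04]
  ]
}}

```text
t: 30.05
eef_pos: [0.4595, -0.1541, 0.2003]
ee_rot: [1.917, 1.563, 3.07]
force: [0.8, -1.2, -0.0]
width: 0.0875
```

{"name": "carry_out", "arguments": {
  "deltas": [
    [0,0,0,0,0,0]
  ]
}}

```text
t: 30.15
eef_pos: [0.4583, -0.1542, 0.1997]
ee_rot: [1.903, 1.561, 3.057]
force: [-1.1, -0.3, -0.1]
width: 0.0876
```

```bash
python3 st.py; python3 plan.py .464 -.1545 .12 158 40; python3 wr.py w16 .464,-.1545,.062,.025 .464,-.1545,0,.021
```

```text
t 30.15 pos [ 0.4583 -0.1542  0.1997] F [-1.1 -0.3 -0.1] w 0.0876 q [ 0.08  0.07 -0.43 -0.   -1.08 -0.5 ]
[[-0.01  -0.914  0.405]
 [ 0.001  0.405  0.914]
 [-1.     0.009 -0.003]]
jaw yaw deg 156.113243107323
now [ 0.4583 -0.1542  0.1997] dist 0.0799 rot [-1.9 -0.2 -0.5] N 2
[[1.0, -0.08, 0.03, -0.24, -0.02, -0.06], [1.0, -0.07, 0.03, -0.24, -0.02, -0.06]]
```

View pics/w16.png

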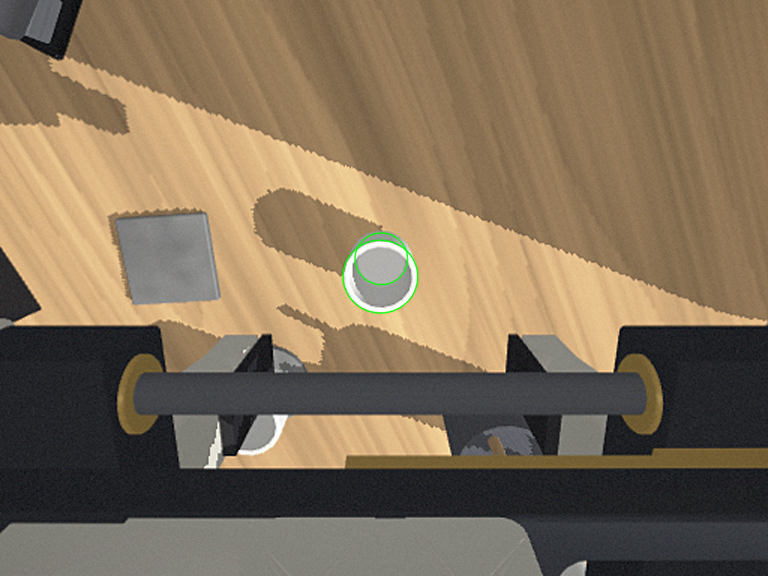

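```bash
python3 - <<'E'
from h import *
c=np.load("pics/w16.npy",allow_pickle=True).item()
P=np.array([atz(c,np.array(p)/1.5,.008) for p in [(118,218),(207,212),(219,298),(134,303)]]);print(P.round(4),P.mean(0),np.linalg.norm(P-np.roll(P,1,0),axis=1))
E
```

```text
[[ 0.6331 -0.266   0.008 ]
 [ 0.5691 -0.2424  0.008 ]
 [ 0.5943 -0.1792  0.008 ]
 [ 0.6584 -0.2032  0.008 ]] [ 0.61372931 -0.22268615  0.008     ] [0.0676873  0.06828356 0.06811995 0.06840994]
```

{"name": "carry_out", "arguments": {
  "deltas": [
    [0.4,-0.15,0.05,0,0,-0.1],
    [0.7,0,0,0,0,0],
    [0.7,0,0,0,0,0],
    [0.4,0,0,0,0,0],
    [0,0,0,0,0,0]
  ]
}}

```text
t: 30.7
eef_pos: [0.466, -0.1546, 0.1085]
ee_rot: [2.763, 1.567, -2.377]
force: [-0.5, -0.1, 0.6]
width: 0.0874
```

```bash
python3 plan.py .464 -.1545 .023 156 40
```

```text
now [ 0.466  -0.1546  0.1085] dist 0.0855 rot [-0.5 -0.2 -0.1] N 3
[[0.71, 0.01, 0.0, -0.04, -0.02, -0.01], [0.71, 0.02, 0.0, -0.04, -0.02, -0.01], [0.71, 0.02, -0.01, -0.04, -0.02, -0.01]]
```

{"name": "carry_out", "arguments": {
  "deltas": [
    [0.4,0.05,0,0,0,0],
    [0.6,0,0,0,0,0],
    [0.6,0,0,0,0,0],
    [0.35,0,0,0,0,0],
    [0,0,0,0,0,0]
  ]
}}

```text
t: 31.2
eef_pos: [0.4679, -0.1538, 0.0313]
ee_rot: [-2.436, 1.567, -1.298]
force: [-0.3, -0.3, -0.4]
width: 0.0875
```

```bash
python3 plan.py .464 -.1545 .023 156 40
```

```text
now [ 0.4679 -0.1538  0.0313] dist 0.0092 rot [-0.8 -0.2  0.1] N 1
[[0.21, 0.08, -0.06, -0.19, -0.04, 0.03]]
```

{"name": "carry_out", "arguments": {
  "deltas": [
    [0.2,0.1,-0.05,0,0,0],
    [0.04,0,0,0,0,0],
    [0,0,0,0,0,0]
  ]
}}

```text
t: 31.5
eef_pos: [0.4651, -0.1539, 0.0233]
ee_rot: [-1.924, 1.565, -0.786]
force: [-0.6, -0.5, 0.4]
width: 0.0877
```

{"name": "carry_out", "arguments": {
  "deltas": [
    [0,0,0,0,0,0],
    [0,0,0,0,0,0],
    [0,0,0,0,0,0],
    [0,0,0,0,0,0],
    [0,0,0,0,0,0]
  ],
  "hand": 1,
  "newtons": 20
}}

```text
t: 32.0
eef_pos: [0.4664, -0.1538, 0.0253]
ee_rot: [-1.593, 1.563, -0.455]
force: [-1.4, 0.1, 1.4]
width: 0.0533
```

{"name": "carry_out", "arguments": {
  "deltas": [
    [0,0,0,0,0,0],
    [0,0,0,0,0,0],
    [0,0,0,0,0,0]
  ]
}}

```text
t: 32.3
eef_pos: [0.4663, -0.1538, 0.0252]
ee_rot: [-1.606, 1.563, -0.468]
force: [-0.1, 1.0, 1.4]
width: 0.0496
```

```bash
python3 st.py
```

```text
t 32.3 pos [ 0.4663 -0.1538  0.0252] F [-0.1  1.   1.4] w 0.0496 q [ 0.09  0.29 -0.64  0.01 -0.63 -0.52]
[[ 0.007 -0.908  0.42 ]
 [-0.004  0.42   0.908]
 [-1.    -0.008 -0.   ]]
jaw yaw deg 155.19497337254225
```

{"name": "carry_out", "arguments": {
  "deltas": [
    [-0.1,0,0,0,0,0],
    [-0.3,0,0,0,0,0],
    [-0.5,0,0,0,0,0],
    [-0.6,0,0,0,0,0],
    [-0.4,0,0,0,0,0]
  ]
}}

```text
t: 32.8
eef_pos: [0.4628, -0.1536, 0.1013]
ee_rot: [-2.987, 1.567, -1.85]
force: [0.2, -0.0, -1.0]
width: 0.0495
```

```bash
python3 st.py;python3 plan.py .616 -.2217 .11 155.3 25
```

```text
t 32.8 pos [ 0.4628 -0.1536  0.1013] F [ 0.2 -0.  -1. ] w 0.0495 q [ 0.09  0.18 -0.56  0.   -0.83 -0.52]
[[-0.001 -0.907  0.42 ]
 [-0.004  0.42   0.907]
 [-1.    -0.001 -0.004]]
jaw yaw deg 155.14971464234804
now [ 0.4628 -0.1536  0.1013] dist 0.1679 rot [-0.2 -0.2  0. ] N 7
[[-0.03, -0.6, 0.01, -0.01, -0.01, 0.0], [-0.03, -0.6, 0.01, -0.01, -0.01, 0.0], [-0.03, -0.6, 0.01, -0.01, -0.01, 0.0], [-0.03, -0.6, 0.01, -0.01, -0.01, 0.0], [-0.03, -0.6, 0.01, -0.01, -0.01, 0.0]]
[[-0.03, -0.6, 0.01, -0.01, -0.01, 0.0], [-0.03, -0.6, 0.01, -0.01, -0.01, 0.0]]
```

{"name": "carry_out", "arguments": {
  "deltas": [
    [-0.1,-0.25,0,0,0,0],
    [-0.05,-0.5,0,0,0,0],
    [-0.03,-0.6,0.01,0,0,0],
    [-0.03,-0.6,0.01,0,0,0],
    [-0.03,-0.6,0.01,0,0,0]
  ]
}}

```text
t: 33.3
eef_pos: [0.5592, -0.1966, 0.1134]
ee_rot: [-1.887, 1.567, -0.748]
force: [0.3, 0.2, -1.6]
width: 0.0495
```

{"name": "carry_out", "arguments": {
  "deltas": [
    [-0.03,-0.6,0.01,0,0,0],
    [0,-0.45,0.01,0,0,0],
    [0,-0.2,0,0,0,0],
    [0,0,0,0,0,0]
  ]
}}

```text
t: 33.7
eef_pos: [0.6092, -0.2198, 0.1102]
ee_rot: [3.108, 1.568, -2.038]
force: [0.1, 0.4, -2.4]
width: 0.0493
```

```bash
python3 st.py;python3 plan.py .616 -.2217 .0332 155.3 25;python3 wr.py w17
```

```text
t 33.7 pos [ 0.6092 -0.2198  0.1102] F [ 0.1  0.4 -2.4] w 0.0493 q [-0.04  0.41 -0.2   0.   -0.97 -0.39]
[[-0.001 -0.908  0.42 ]
 [-0.002  0.42   0.908]
 [-1.     0.    -0.003]]
jaw yaw deg 155.16644068300198
now [ 0.6092 -0.2198  0.1102] dist 0.0773 rot [-0.1 -0.2 -0. ] N 4
[[0.48, -0.04, 0.01, -0.01, -0.01, 0.0], [0.48, -0.04, 0.01, -0.01, -0.01, 0.0], [0.48, -0.04, 0.01, -0.01, -0.01, 0.0], [0.48, -0.04, 0.01, -0.01, -0.01, 0.0]]
```

View pics/w17.png

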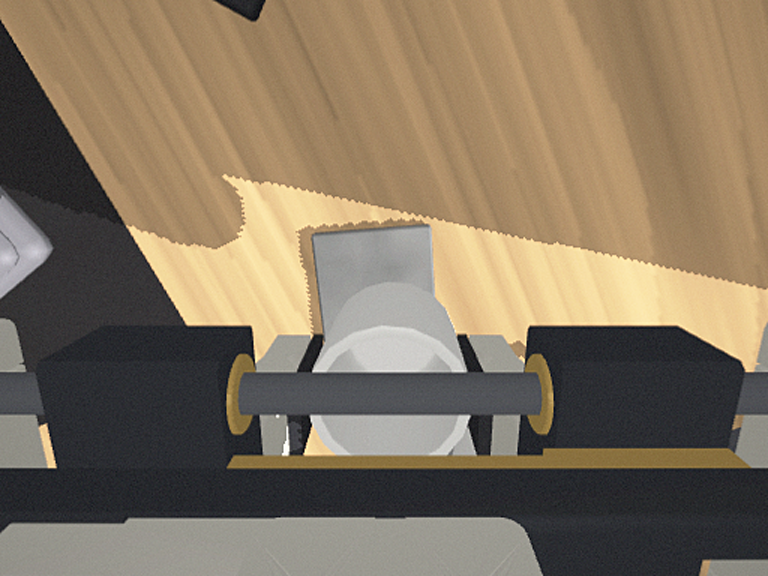

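```bash
python3 - <<'E'
from h import *
c=np.load("pics/w17.npy",allow_pickle=True).item()
a,b=[atz(c,np.array(p)/1.5,.008) for p in [(314,235),(430,226)]]
d=(b-a)/np.linalg.norm(b-a);n=np.array([-d[1],d[0],0]);print(a,b,np.linalg.norm(b-a),(a+b)/2+.035*n,(a+b)/2-.035*n)
E
```

```text
[ 0.63539886 -0.26625475  0.008     ] [ 0.57292469 -0.24300875  0.008     ] 0.06665882100172855 [ 0.59195619 -0.28743455  0.008     ] [ 0.61636737 -0.22182895  0.008     ]
```

{"name": "carry_out", "arguments": {
  "deltas": [
    [0.4,-0.15,0.02,0,0,0],
    [0.5,0,0,0,0,0],
    [0.4,0,0,0,0,0],
    [0.2,0,0,0,0,0],
    [0,0,0,0,0,0]
  ]
}}

```text
t: 34.25
eef_pos: [0.6113, -0.22, 0.0457]
ee_rot: [2.315, 1.567, -2.83]
force: [-0.7, -0.4, -1.8]
width: 0.0493
```

```bash
python3 st.py;python3 plan.py .6155 -.2217 .0332 155.3 25
```

```text
t 34.25 pos [ 0.6113 -0.22    0.0457] F [-0.7 -0.4 -1.8] w 0.0493 q [-0.05  0.48 -0.25  0.   -0.84 -0.39]
[[-0.003 -0.908  0.42 ]
 [-0.001  0.42   0.908]
 [-1.     0.003 -0.002]]
jaw yaw deg 155.18579178420987
now [ 0.6113 -0.22    0.0457] dist 0.0133 rot [-0.1 -0.1 -0.1] N 1
[[0.31, -0.11, 0.01, -0.03, -0.03, -0.04]]
```

{"name": "carry_out", "arguments": {
  "deltas": [
    [0.15,-0.13,0.01,0,0,0],
    [0.1,-0.02,0,0,0,0],
    [0.03,0,0,0,0,0],
    [0,0,0,0,0,0]
  ]
}}

```text
t: 34.65
eef_pos: [0.6182, -0.2222, 0.0351]
ee_rot: [2.913, 1.569, -2.232]
force: [-0.0, 0.5, -1.6]
width: 0.0495
```

```bash
python3 st.py;python3 plan.py .616 -.2217 .0332 155.3 25
```

```text
t 34.65 pos [ 0.6182 -0.2222  0.0351] F [-0.   0.5 -1.6] w 0.0495 q [-0.05  0.5  -0.25  0.   -0.83 -0.39]
[[-0.001 -0.908  0.419]
 [-0.001  0.419  0.908]
 [-1.     0.    -0.002]]
jaw yaw deg 155.22894206880545
now [ 0.6182 -0.2222  0.0351] dist 0.0029 rot [-0.1 -0.1 -0. ] N 1
[[0.05, 0.06, -0.01, -0.02, -0.03, -0.01]]
```

{"name": "carry_out", "arguments": {
  "deltas": [
    [0.06,0.05,0,0,0,0],
    [0.05,0,0,0,0,0]
  ]
}}

```text
t: 34.85
eef_pos: [0.6171, -0.2217, 0.0331]
ee_rot: [-2.31, 1.568, -1.171]
force: [-8.9, 4.6, 20.7]
width: 0.0495
```

{"name": "carry_out", "arguments": {
  "deltas": [
    [0.05,0,0,0,0,0]
  ]
}}

```text
t: 34.95
eef_pos: [0.6171, -0.2218, 0.0331]
ee_rot: [-2.158, 1.567, -1.018]
force: [-6.5, 4.2, 14.5]
width: 0.0492
```

```bash
python3 st.py
```

```text
t 34.95 pos [ 0.6171 -0.2218  0.0331] F [-6.5  4.2 14.5] w 0.0492 q [-0.05  0.5  -0.26  0.   -0.82 -0.39]
[[ 0.002 -0.909  0.418]
 [-0.003  0.418  0.909]
 [-1.    -0.003 -0.002]]
jaw yaw deg 155.3001095071239
```

Contact at the expected height. Release and rise.

{"name": "carry_out", "arguments": {
  "deltas": [
    [0,0,0,0,0,0],
    [0,0,0,0,0,0]
  ]
}}

```text
t: 35.15
eef_pos: [0.6173, -0.2216, 0.0346]
ee_rot: [-1.821, 1.566, -0.681]
force: [-0.2, 0.1, -2.6]
width: 0.0495
```

{"name": "carry_out", "arguments": {
  "deltas": [
    [0,0,0,0,0,0],
    [0,0,0,0,0,0],
    [0,0,0,0,0,0],
    [0,0,0,0,0,0],
    [0,0,0,0,0,0]
  ],
  "hand": 0
}}

```text
t: 35.65
eef_pos: [0.6176, -0.2218, 0.0345]
ee_rot: [-1.788, 1.565, -0.648]
force: [-0.0, 0.1, 0.3]
width: 0.0836
```

{"name": "carry_out", "arguments": {
  "deltas": [
    [-0.05,0,0,0,0,0],
    [-0.3,0,0,0,0,0],
    [-0.7,0,0,0,0,0],
    [-0.9,0,0,0,0,0],
    [-0.9,0,0,0,0,0]
  ]
}}

```text
t: 36.15
eef_pos: [0.6137, -0.221, 0.1481]
ee_rot: [2.299, 1.564, -2.845]
force: [1.2, -0.4, 0.5]
width: 0.0879
```

{"name": "carry_out", "arguments": {
  "deltas": [
    [-0.9,0,0,0,0,0],
    [-0.5,0,0,0,0,0],
    [0,0,0,0,0,0]
  ]
}}

```text
t: 36.45
eef_pos: [0.6164, -0.2218, 0.2164]
ee_rot: [-1.893, 1.564, -0.753]
force: [1.1, 0.6, 0.1]
width: 0.0874
```

```bash
python3 st.py; python3 wr.py w18 .6155,-.2225,.07,.025; python3 - <<'E'
from station import cams
import cv2
for n in("scene","side"):
    f=cams.grab_frame(n)["pixels"][...,::-1]
    f=f[90:270,85:445] if n=="scene" else f
    cv2.imwrite(f"pics/{n}19.png",cv2.resize(f,None,fx=2.2 if n=="scene" else 1.5,fy=2.2 if n=="scene" else 1.5,interpolation=cv2.INTER_CUBIC))
E
```

```text
t 36.45 pos [ 0.6164 -0.2218  0.2164] F [1.1 0.6 0.1] w 0.0874 q [-0.05  0.33 -0.06  0.   -1.18 -0.39]
[[ 0.005 -0.909  0.417]
 [-0.005  0.417  0.909]
 [-1.    -0.006 -0.002]]
jaw yaw deg 155.32704445002832
```

View pics/w18.png

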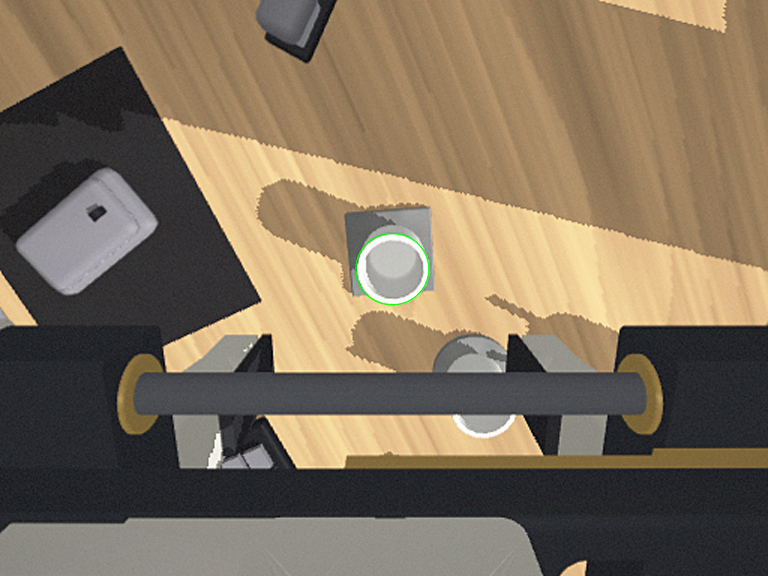

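View pics/scene19.png

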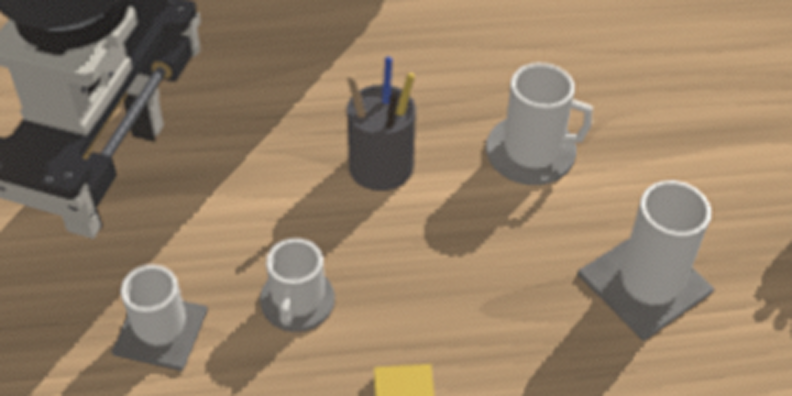

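View pics/side19.png

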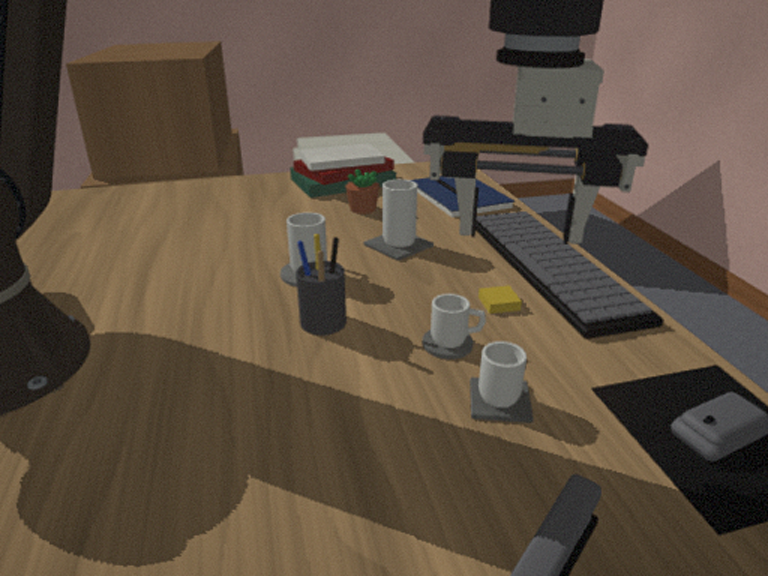

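```bash
python3 - <<'E'
from h import *
from station import cams,arm
cs=cal(cams.grab_frame("scene"))
F=lambda b:np.array(b)/2.2+np.array([85,85,90,90])
for n,b,z,r,t in [("mug",[508,574,63,106],.1,.031,(.437,.158)),("beaker",[641,711,182,234],.118,.031,(.6165,.2335)),("esp",[267,324,239,283],.066,.025,(.5955,-.0945)),("shot",[122,180,266,309],.07,.025,(.6165,-.223))]:
    q=least_squares(lambda p:box(cs,p[0],p[1],z,r)-F(b),[.5,0]);print(n,q.x.round(4),((q.x-t)*1000).round(1),'mm, cost',round(q.cost,1))
print(arm.job_done())
E
```

```text
mug [0.4385 0.1576] [ 1.5 -0.4] mm, cost 0.5
beaker [0.6178 0.2376] [1.3 4.1] mm, cost 0.7
esp [ 0.5976 -0.0934] [2.1 1.1] mm, cost 0.2
shot [ 0.6147 -0.2207] [-1.8  2.3] mm, cost 1.0
the job is handed in; nothing more can be done
None
```

All four cups stand upright on their own coasters, and the job is handed in at about 36.6 s. I set each cup down by lowering it until the wrist force showed contact, then opened the jaws.

| Cup | Coaster | Offset from coaster centre | Room before the foot overhangs |
|---|---|---|---|
| Mug | large round | about 1.5 mm | 19 mm |
| Espresso cup | small round | about 2.5 mm | 14 mm |
| Beaker | large square | about 4 mm | 19 mm |
| Shot cup | small square | about 3 mm | 14 mm |

- **Last checks:** the offsets come from a fit to the final scene-camera picture. The final scene and side pictures show all four cups upright. The gripper was open and raised clear, and nothing visibly touched or moved the pen pot.
- **Camera disagreement:** the side camera put the more distant objects up to about 13 mm off the scene camera (beaker 23 mm off), and the heights I triangulated came out 2–5 mm low. The wrist camera agreed with the scene camera to within about 4 mm, so I relied on those two.
- **Setting down:** very small lowering steps at first did not lower the cup and tilted the tool by up to about 0.9°. Slightly larger steps then made contact, with a peak of about 21 N on the wrist for the shot cup.

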